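Dry-set a case in the articulator before plastering

TASK

Dry-set the case in the open articulator: put the blue mounting plate over the magnet boss on the lower arm, then stack on it, centred over the seat, the green cast teeth up, the orange bite registration and the yellow cast teeth down as it lies, each with its front towards the incisal table, and last swing the upper bow fully shut over them. Go in that order, set each piece down gently and let go of it before the next, and leave the white cast where it is.

Things in the scene. Friction and masses are not known exactly. Their poses are not given: they have to be found in the camera images.
- plate: loose mounting plate: flat blue plastic ring lying on the worktop, outside diameter 58 mm, central hole 23 mm, 10 mm thick. Origin: centre of its underside; z up. 0.04 kg.
- green_cast: green stone cast (lower jaw), teeth up, 0.12 kg. 56 mm front to back (x), 64 mm wide (y). Front end (incisors, -x) is an upright flat 12 mm wide, back end (+x) one 46 mm wide: grip across these two. Origin: centre of its flat underside; z up. The bite rests on its teeth 29 mm above the origin.
- bite: orange silicone bite registration, a flat horseshoe 8 mm thick, 59 mm wide over its two legs (y), 53 mm front to back (x from -27 to 27 mm). Legs 11 mm wide, parallel to x from x = 4 to 21 mm. The bend is its front (-x), the open end its back (+x). Origin: centre of its underside, midway front to back; z up. 0.025 kg.
- yellow_cast: yellow stone cast (upper jaw), lying upside down (teeth down, flat base up) as it is to be set, 0.11 kg. 56 mm front to back (x), 64 mm wide (y), 26 mm high. Front end (incisors, -x) a flat 12 mm wide, back end (+x) one 46 mm wide. Origin: centre of the base, on top, 26 mm above what the teeth stand on; z axis points down, x axis level, from incisors to back.
- white_cast: white plaster cast of another patient, teeth up, 60 x 72 x 28 mm, origin under its centre. Not part of the job.
- seat (a point): seat on the lower arm of the articulator, a silvery metal instrument fixed to the worktop, 160 mm long, 112 mm wide at the back; lower arm 52 mm wide, flat top 14 mm above the worktop. The point is on that top, at the foot of the magnet boss: steel stud 19 mm across, 6.5 mm high, chamfered, for the plate's hole. x runs from incisal table to hinge, z up.
- incisal_table (a point): centre of the top of the incisal table, a small brass disc on the front end of the lower arm, 48 mm in front (-x) of the seat and 17 mm above the worktop. It marks the front of the articulator.
- hinge (a point): middle of the hinge axle of the upper bow, 82 mm behind (+x) the seat, 108 mm above the worktop, between two posts 92 mm apart. The axle is level, along y of the articulator.
- bow_tip (a point): front end of the upper bow's beam, where it is handled: bar 14 mm wide (along the axle), 12 mm thick; the point is at its centre, 130 mm from the axle, 10 mm from its end. A 6 mm steel incisal pin stands out here, 91 mm to the jaw side, 16 mm to the other. A blue upper plate is fixed under the bow; shut, its underside is 77 mm above the seat, 5 mm above the stack.
- bow (a joint): angle of the upper bow: 0 = shut, beam level, incisal pin on its table; 1.57 = beam upright; 2.45 = fully back. Starts open at 2.15 to 2.35. Stiff hinge: stays where left, takes 1 to 3 N at the tip to move. The fingers can pinch the beam from both sides at the tip and swing it along the arc (it turns between them), or push it. It stops by itself at 0.

How it is judged:
By the outcome, as a careful person would: the job done as asked, in the order asked, and still so for the second after the job is handed in, with the robot touching nothing.
It also fails if it takes over 144 s, if anything falls off the work surface, if the arm or the gripper's body presses on something with over 40 N, if the wrist force passes 120 N, or if a joint passes its speed limit or range.

ROBOT

A 6-joint arm with a two-finger parallel gripper is mounted at the origin on a cart in front of the work surface, level with it; the furniture and walls round the work are solid. World frame = base frame: x ahead of the robot, y to its left, z up, the work surface at z = 0. Lengths are in m, angles in degrees, forces in N, time in s.
With the tool pointing down it reaches from about 0.3 to 0.75 m from the base axis. Payload 8.5 kg.
Tool frame: the origin (TCP) lies on the centre line of the jaws, within the pads' length; the fingertips stand tips_ahead ahead of it and the grasp point (between the pads) lies 3 mm ahead of it (tips_ahead is the distance from the TCP to the fingertips, in m); z points along the fingers, y is the line along which they close (so a half turn about z gives the same grasp; the last joint's range is limited). The gripper opens to 85 mm and grips with 20 to 120 N. Pads are 22 mm wide; open, the fingers measure 114 mm over their backs; the gripper's body (76 mm by 85 mm) begins 54 mm behind the grasp point. The pads swing forward as they close: fully open they stand 13 mm farther back than shut.
Start: joints at [59.57, 21.807, 74.336, -0, 83.858, -12.336], TCP at [0.171, 0.523, 0.23] pointing down, gripper open.
Joint ranges: [-178.18, 178.18], [-50.72, 133.34], [12.68, 142.11], [-81.47, 261.47], [9.98, 163.14], [-165.26, 165.26]. Speed limits (degrees/s): [136.94, 136.94, 180, 180, 180, 180].

INTERFACE

Orientations are given as a 3x3 rotation matrix whose columns are the frame's x, y, z axes.
In Python, from rig import observe, get_image, close_job, tips_ahead gives the robot as it stands.
- The arm moves only by the tool creep_tool, called after "Emit:" as name(argument=value, ...) on one line, values as JSON. Schema: {"type":"object","properties":{"steps":{"type":"array","items":{"type":"number"},"minItems":5,"maxItems":50},"clamp_n":{"type":"number"},"only":{"type":"string"},"quiet":{"type":"boolean"},"lines":{"type":"string"}},"required":["steps"],"additionalProperties":false}. steps is one flat list of numbers that holds 1 to 10 rows one after another, with no inner brackets; each row has 5 numbers: dx, dy, dz in units of 20 mm, then a turn about the tool's z in units of 5 degrees, then the finger opening in m; each row shifts and turns the commanded pose from where the row before left it, along the tool's axes as they then stand; what a row does not reach is not made up. A row lasts 1/10 s, in which the tool goes at most 0.05 m and 8.59 degrees, less where a joint would pass 70% of its speed; a pose out of reach is approached as far as the arm can. The fingers move at their own pace and stop on an object; clamp_n is the grip in N (left out, the last holds). Time passes only in rows, so rows that do not move let the fingers close. The tool returns the time, the measured TCP pose, the force, the opening and the grip force at its end. only (a regular expression) keeps the lines of the reply that match it, lines (a string "A,B") keeps lines A to B, and quiet returns only ok. Input that does not fit is refused with a message, and nothing moves.
- observe(): the state, without advancing time (a new reading comes with each control period).
- get_image(name): name is "scene" or "side" or "wrist"; returns a dict with "pixels" (384x512x3 uint8, red, green, blue), "depth" (384x512 float32, m along the optical axis (not along the pixel's ray), 0 where there is no reading), "K" (3x3 intrinsics, pixels), "extrinsics" (4x4, takes a point from world to camera coordinates). Camera axes: x right, y down, z forward; pixel columns grow to the right and rows downward; lengths in m; the calibration is good to about 2 mm. A picture is of the moment at which its call begins.
- close_job(): hands the job in; it is judged then, once.
The state is a dict: "time_s": time; "q": joint angles; "qvel": joint speeds; "joint_efforts": joint torques, N m; "position": TCP position; "tool_rot": TCP orientation; "ft_force": force on the tool from outside, world axes, zero at the start; "wrist_torque": the same for the moment, N m; "grip_width": finger opening in m; "gripper_force": force on a finger pad.
Only numpy, scipy, OpenCV 4.12 (cv2) and the standard library are available. Lean on these libraries where they do the work, as an engineer would, in place of code of your own. Each camera call takes 0.05 s, during which the arm holds its last target. There are 200 camera calls.

## Working session

There is one attempt and no reset: what is moved stays moved. The work goes in short steps, Python scripts to look and compute and a tool call to move; the robot and the scene stay as the last step left them, time stands still between calls to the robot, and variables do not carry over. Pictures are saved under pics/ and viewed, at most 14 in all, crops included, and the job is handed in when it is done.

```bash
ls; mkdir -p pics
```

Run:
```python
from rig import observe,get_image,tips_ahead
import cv2,numpy as np
print(tips_ahead if not callable(tips_ahead) else tips_ahead()); s=observe(); print(s['position'],s['tool_rot'],s['grip_width'])
for n in ['scene','side','wrist']:
    g=get_image(n); np.savez(f'{n}0.npz',**g)
    cv2.imwrite(f'pics/{n}0.png',g['pixels'][:,:,::-1]); print(n,g['K'].tolist(),np.round(g['extrinsics'],3).tolist())
a=[cv2.imread(f'pics/{n}0.png') for n in ['scene','side']]
cv2.imwrite('pics/a.png',cv2.resize(a[0],(800,600))); cv2.imwrite('pics/b.png',cv2.resize(a[1],(800,600)))
```

```text
pics
0.022
[0.17068056 0.52253205 0.22901304] [[-9.50542454e-01  3.10593814e-01 -7.24618959e-04]
 [ 3.10594515e-01  9.50541676e-01 -1.25310254e-03]
 [ 2.99574621e-04 -1.41618984e-03 -9.99998952e-01]] 0.08544172280034394
scene [[366.10945529962373, 0.0, 258.4460349766345], [0.0, 366.10945529962373, 190.84352775009023], [0.0, 0.0, 1.0]] [[-0.989, -0.148, -0.015, 0.494], [-0.108, 0.785, -0.61, 0.108], [0.102, -0.602, -0.792, 1.095], [0.0, 0.0, 0.0, 1.0]]
side [[405.6640697112992, 0.0, 253.7372222148348], [0.0, 405.6640697112992, 194.27324344918637], [0.0, 0.0, 1.0]] [[1.0, 0.025, 0.015, -0.509], [0.024, -0.424, -0.905, 0.082], [-0.016, 0.905, -0.424, 1.043], [0.0, 0.0, 0.0, 1.0]]
wrist [[321.59521571928593, 0.0, 260.43181255688177], [0.0, 321.59521571928593, 189.44261443602323], [0.0, 0.0, 1.0]] [[0.309, 0.951, -0.001, -0.55], [0.904, -0.294, 0.311, -0.042], [0.296, -0.097, -0.95, 0.38], [0.0, 0.0, 0.0, 1.0]]
```

View pics/a.png

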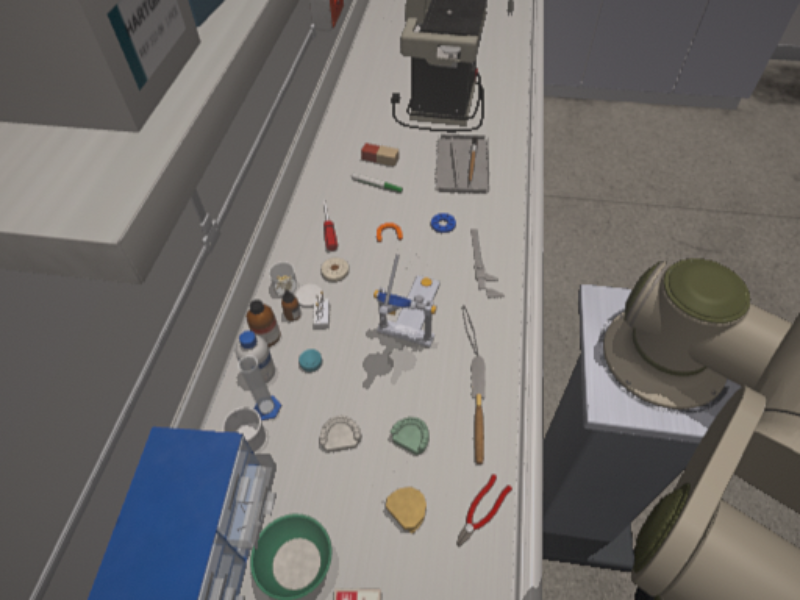

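View pics/b.png

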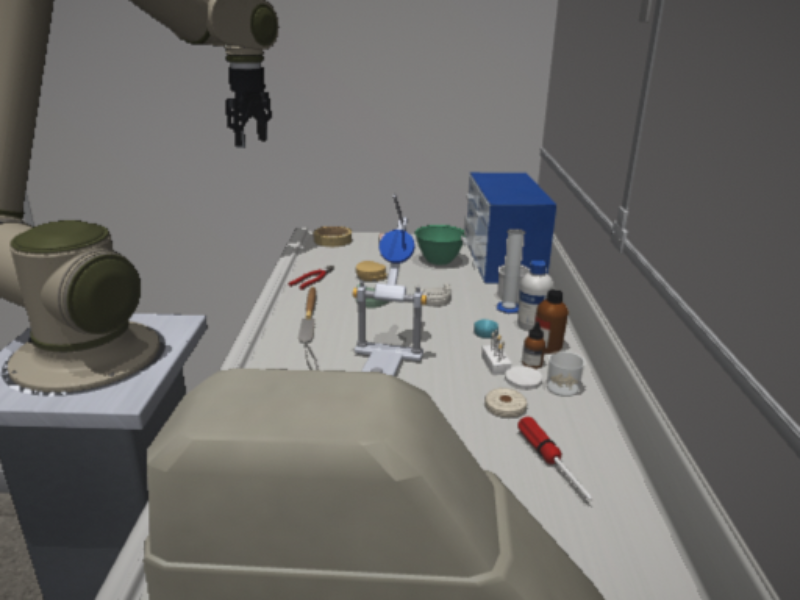

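The scene picture (800x600) shows the plate at (443,222), bite (389,232), articulator (407,305) with brass table (427,283) and hinge (405,335), white cast (340,435), green (410,435), and yellow (406,508). The side picture shows the open bow standing over the hinge at (390,293). Next step is coarse positions.

Create h.py:
```python
import numpy as np,cv2
from rig import observe,get_image,tips_ahead
def cloud(g):
    d=g['depth'].astype(float);K=g['K'];E=g['extrinsics']
    v,u=np.mgrid[:d.shape[0],:d.shape[1]]
    P=np.stack([(u-K[0,2])/K[0,0]*d,(v-K[1,2])/K[1,1]*d,d],-1)
    W=(P-E[:3,3])@E[:3,:3]
    W[d<=0]=np.nan
    return W
def ray(g,u,v,z):
    K=g['K'];E=g['extrinsics'];c=-E[:3,:3].T@E[:3,3]
    r=E[:3,:3].T@np.array([(u-K[0,2])/K[0,0],(v-K[1,2])/K[1,1],1]); return c+r*(z-c[2])/r[2]
def hsv(g): return cv2.cvtColor(g['pixels'],cv2.COLOR_RGB2HSV)
def topdown(g,x0,x1,y0,y1,z,res=.0005):
    "orthographic resampling of the image on plane z; columns=x, rows=-y (row 0 = y1)"
    xs=np.arange(x0,x1,res);ys=np.arange(y1,y0,-res);X,Y=np.meshgrid(xs,ys)
    E=g['extrinsics'];K=g['K'];P=np.stack([X,Y,0*X+z],-1)@E[:3,:3].T+E[:3,3];p=P@K.T
    return cv2.remap(g['pixels'],(p[...,0]/p[...,2]).astype('f4'),(p[...,1]/p[...,2]).astype('f4'),cv2.INTER_CUBIC)
def tool(dw):
    s=observe();return s['tool_rot'].T@np.array(dw)
```

Run:
```python
from h import *
g=dict(np.load('scene0.npz'));W=cloud(g)
for n,u,v in [('plate',443,213),('bite',389,224),('brass',427,283),('postL',433,308),('postR',381,308),('hinge',405,335),('green',410,435),('white',340,435),('yellow',406,508),('table',440,400),('armtop',422,293)]:
    u,v=round(u*.64),round(v*.64);print(n,u,v,np.round(W[v,u],3))
H=hsv(g)
for n,lo,hi in [('bite',(5,150,120),(15,255,255)),('green',(65,40,60),(85,255,255)),('yellow',(15,90,90),(25,255,255)),('plate',(108,150,60),(125,255,255))]:
    m=cv2.inRange(H,lo,hi);k,l,st,c=cv2.connectedComponentsWithStats(m)
    for i in range(1,k):
        if st[i,4]>40:
            w=W[l==i];print(n,st[i],np.round(np.nanmedian(w,0),3),np.round(np.nanpercentile(w,98,axis=0)[2],3))
s=cv2.resize(g['pixels'][110:340,190:300],None,fx=2.6,fy=2.6,interpolation=cv2.INTER_CUBIC)
```

```text
plate 284 136 [ 0.453 -0.317  0.013]
bite 249 143 [ 0.573 -0.268  0.01 ]
brass 273 181 [ 0.466 -0.101  0.017]
postL 277 197 [0.44  0.035 0.117]
postR 244 197 [0.516 0.114 0.208]
hinge 259 214 [0.493 0.03  0.013]
green 262 278 [0.454 0.239 0.022]
white 218 278 [0.572 0.253 0.017]
yellow 260 325 [0.441 0.363 0.025]
table 282 256 [0.408 0.156 0.002]
armtop 270 188 [ 0.473 -0.075  0.012]
bite [241 143  16  11  66] [ 0.579 -0.251  0.009] 0.013
green [ 160  329   52   55 1417] [0.613 0.453 0.045] 0.07
yellow [304 272   5  20  52] [0.335 0.228 0.017] 0.021
yellow [247 312  26  29 507] [0.439 0.361 0.027] 0.03
plate [276 137  15  11  83] [ 0.452 -0.287  0.011] 0.014
plate [154 213   9   7  48] [0.749 0.147 0.125] 0.128
plate [  56  274   98  110 6901] [0.742 0.467 0.173] 0.176
```

The rows are not in the units I measure in: shifts go in units of 20 mm and turns go in units of 5 degrees. I convert before sending: -0.043 m is -2.15, -0.016 m is -0.8.

Emit:
creep_tool(steps=[-2.15, -0.8, 0, 0, 0.085, -2.15, -0.8, 0, 0, 0.085, -2.15, -0.8, 0, 0, 0.085, -2.15, -0.8, 0, 0, 0.085, -2.15, -0.8, 0, 0, 0.085, -2.15, -0.8, 0, 0, 0.085, -2.15, -0.8, 0, 0, 0.085, 0, 0, 0, 0, 0.085, 0, 0, 0, 0, 0.085])

```text
time_s: 1.05
position: [0.4225, 0.3222, 0.2292]
tool_rot: [[-0.95, 0.312, -0.001], [0.312, 0.95, -0.0], [0.001, -0.0, -1.0]]
ft_force: [-0.3, 0.3, -0.1]
grip_width: 0.0848
gripper_force: 0.0
```

Run:
```python
from h import *
g=get_image('wrist');np.savez('w1.npz',**g);print(observe()['q'])
W=cloud(g);print(np.round(W[190,260],3))
cv2.imwrite('pics/w1.png',cv2.resize(topdown(g,.36,.66,.14,.44,.02)[:,:,::-1],(600,600)))
```

```text
[ 2.46546386e+01  1.99423741e+01  7.72997969e+01  1.42915821e-02
  8.28034846e+01 -4.72389611e+01]
[0.464 0.309 0.   ]
```

View pics/w1.png

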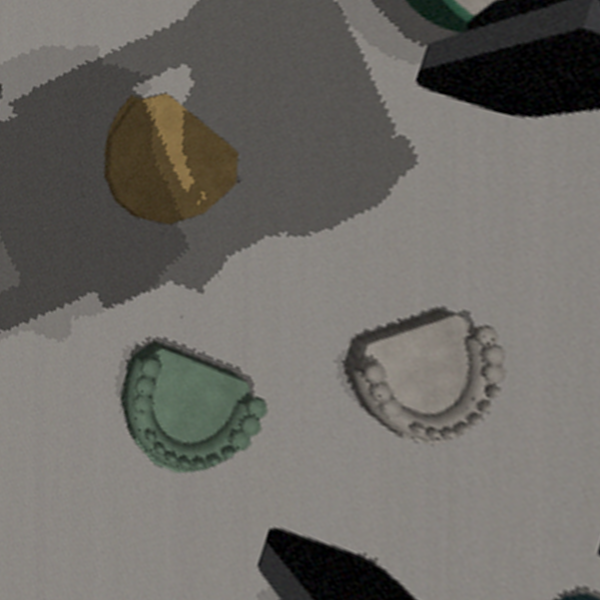

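The rectified picture (2 px/mm) shows yellow with its front at (237,165) and back at (108,155). Green has its back edge from (155,342) to (250,380) and its front near (180,468). Next I'll look at the articulator, plate and bite.

Converted, -0.043 m is -2.15, -0.02 m is -1.

Emit:
creep_tool(steps=[-0.6, -2.15, -1, 0, 0.085, -0.6, -2.15, -1, 0, 0.085, -0.6, -2.15, -1, 0, 0.085, -0.6, -2.15, -1, 0, 0.085, -0.6, -2.15, -1, 0, 0.085, -0.6, -2.15, 0, 0, 0.085, -0.6, -2.15, 0, 0, 0.085, -0.6, -2.15, 0, 0, 0.085, -0.5, -2.15, 0, 0, 0.085, 0, 0, 0, 0, 0.085])

```text
time_s: 2.1
position: [0.4023, -0.0807, 0.3293]
tool_rot: [[-0.949, 0.314, -0.001], [0.314, 0.949, -0.001], [0.0, -0.001, -1.0]]
ft_force: [-0.1, -0.2, 0.3]
grip_width: 0.085
gripper_force: 0.0
```

Run:
```python
from h import *
g=get_image('wrist');np.savez('w2.npz',**g)
cv2.imwrite('pics/w2.png',cv2.resize(g['pixels'][:,:,::-1],(800,600)))
```

Emit:
creep_tool(steps=[-0.75, -2.15, 1, 0, 0.085, -0.75, -2.15, 1, 0, 0.085, -0.75, -2.15, 1, 0, 0.085, -0.75, -2.15, 1, 0, 0.085, 0, 0, 1, 0, 0.085, 0, 0, 0, 0, 0.085])

```text
time_s: 2.75
position: [0.4062, -0.2582, 0.2274]
tool_rot: [[-0.951, 0.309, -0.004], [0.309, 0.951, 0.004], [0.005, 0.003, -1.0]]
ft_force: [0.2, 1.7, 0.2]
grip_width: 0.085
gripper_force: 0.0
```

Run:
```python
from h import *
g=get_image('wrist');np.savez('w3.npz',**g)
cv2.imwrite('pics/w3.png',cv2.resize(topdown(g,.36,.66,-.39,-.19,.009)[:,:,::-1],(600,400)))
```

```text
(no output)
```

View pics/w2.png

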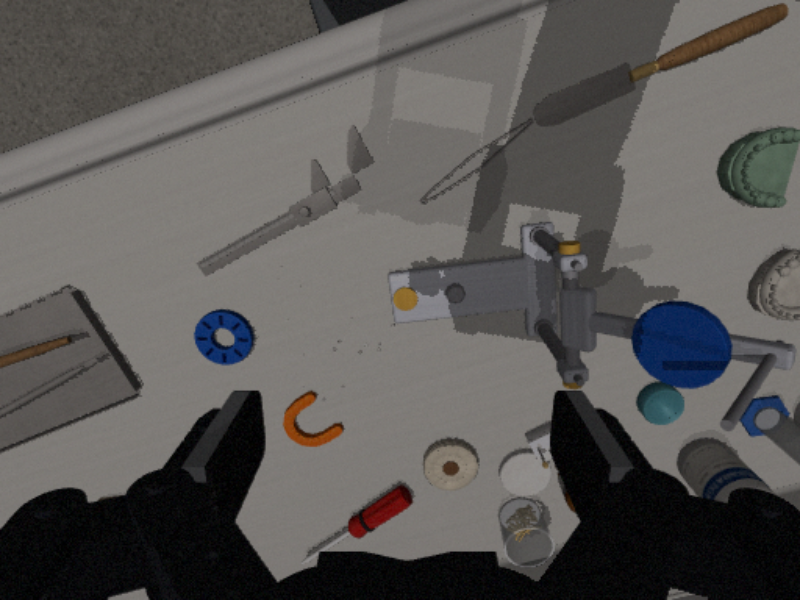

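View pics/w3.png

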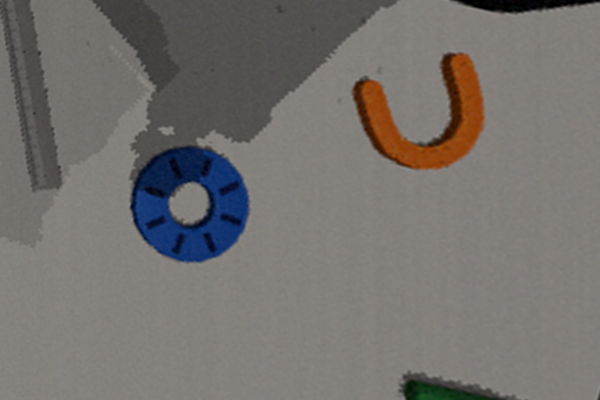

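w2 shows brass (405,299), boss (456,293), axle end caps (569,248) and (572,383), plate (225,337) and bite (314,420). In w3 (rectified) the plate is centred at (190,204), and the bite has its legs at the top and its bend at (428,160). Now I'll fit the poses.

Create fit.py:
```python
from h import *
from scipy.optimize import minimize
def mask(g,box,z,lo,hi,res=.0005):
    T=topdown(g,*box,z,res); m=cv2.inRange(cv2.cvtColor(T,cv2.COLOR_RGB2HSV),lo,hi)
    k,l,st,c=cv2.connectedComponentsWithStats(m); i=1+np.argmax(st[1:,4]); m=(l==i).astype('u1')
    return m
def pts(m,box,res=.0005):
    r,c=np.nonzero(m);return np.c_[box[0]+c*res,box[3]-r*res]
def sym(P):
    "axis of mirror symmetry: (yaw, center along/extents)"
    hull=cv2.convexHull(P.astype('f4'))[:,0].astype(float)
    best=[]
    for a in np.radians(np.arange(0,180,1)):
        d=np.array([np.cos(a),np.sin(a)]);n=np.array([-d[1],d[0]])
        q=np.c_[hull@d,hull@n]; lo,hi=q[:,1].min(),q[:,1].max()
        m=q.copy(); m[:,1]=lo+hi-m[:,1]
        s=max(abs(cv2.pointPolygonTest(q.astype('f4').reshape(-1,1,2)*1000,tuple(map(float,x*1000)),True)) for x in m)
        best.append((s,np.degrees(a),q[:,0].min(),q[:,0].max(),lo,hi))
    best.sort();return best[:2]
def rep(name,P):
    for s,a,x0,x1,y0,y1 in sym(P):
        d=np.array([np.cos(np.radians(a)),np.sin(np.radians(a))]);n=np.array([-d[1],d[0]])
        print(name,'res',round(s,2),'axis',a,'len',round((x1-x0)*1e3,1),'wid',round((y1-y0)*1e3,1),'ctr',np.round(d*(x0+x1)/2+n*(y0+y1)/2,4))
```

Run:
```python
from fit import *
w1,w2,w3=[dict(np.load(f'w{i}.npz')) for i in (1,2,3)]
b=(.40,.52,-.36,-.22)
for w in (w2,w3):
    W=cloud(w);H=hsv(w)
    m=mask(w,b,.010,(105,120,30),(128,255,255));P=pts(m,b);print('plate circ',cv2.minEnclosingCircle(P.astype('f4')),P.mean(0))
    bb=(.5,.66,-.34,-.18)
    m=mask(w,bb,.008,(3,130,60),(16,255,255));rep('bite',pts(m,bb))
b=(.36,.5,.31,.43);m=mask(w1,b,.026,(12,90,30),(28,255,255));rep('yellow',pts(m,b))
b=(.39,.51,.17,.30);W=cloud(w1);H=hsv(w1);gm=(cv2.inRange(H,(55,40,20),(90,255,255))>0)
sel=gm&(W[...,2]>.006)&(W[...,0]<.52)&(W[...,1]<.32)&(W[...,1]>.15);P=W[sel][:,:2];rep('green',P);print(np.nanpercentile(W[sel][:,2],[5,50,99]))
W=cloud(w2)
for n,u,v,z in [('brass',405,299,.017),('boss',456,293,.0205),('cap1',569,248,.108),('cap2',572,383,.108),('beam tip',790,352,0)]:
    u*=.64;v*=.64;print(n,np.round(W[round(v),round(u)],4),np.round(ray(w2,u,v,z),4))
T=topdown(w2,.40,.60,-.14,.10,.014,.0004);cv2.imwrite('pics/art.png',T[:,:,::-1])
```

```text
plate circ ((0.4553399980068207, -0.28968119621276855), 0.03026357665657997) [ 0.45497059 -0.29013519]
bite res 2.02 axis 106.0 len 55.1 wid 60.9 ctr [ 0.5738 -0.2472]
bite res 2.22 axis 105.00000000000001 len 55.5 wid 61.0 ctr [ 0.5736 -0.2471]
plate circ ((0.45442289113998413, -0.2918615937232971), 0.02954474650323391) [ 0.45487401 -0.29200834]
bite res 1.69 axis 108.0 len 53.4 wid 62.6 ctr [ 0.5736 -0.2485]
bite res 1.79 axis 107.0 len 53.0 wid 62.6 ctr [ 0.5734 -0.2487]
yellow res 2.15 axis 54.0 len 58.1 wid 66.9 ctr [0.4403 0.3576]
yellow res 2.26 axis 53.0 len 57.8 wid 66.8 ctr [0.44   0.3576]
green res 11.59 axis 39.0 len 67.6 wid 119.4 ctr [0.4318 0.2574]
green res 12.0 axis 40.0 len 66.4 wid 119.0 ctr [0.4318 0.2572]
[0.01661449 0.01887564 0.30168141]
brass [ 0.4709 -0.1048  0.0169] [ 0.4715 -0.1047  0.017 ]
boss [ 0.4803 -0.0565  0.0215] [ 0.4799 -0.0565  0.0205]
cap1 [0.4409 0.0314 0.1155] [0.443  0.0334 0.108 ]
cap2 [0.5486 0.01   0.1155] [0.5535 0.0114 0.108 ]
beam tip [0.5103 0.1166 0.2093] [0.6556 0.252  0.    ]
```

View pics/art.png

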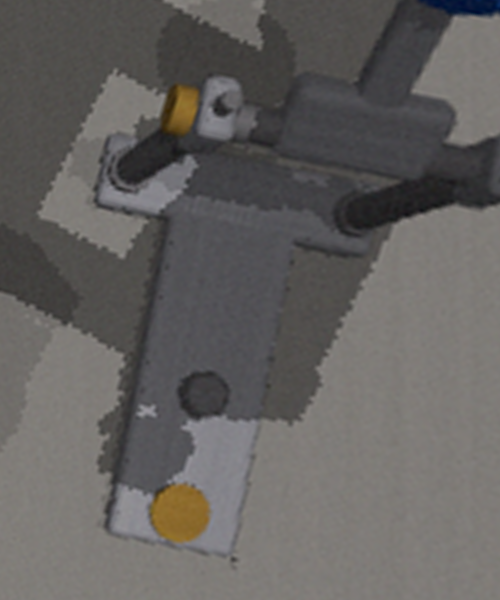

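Converted, -0.028 m is -1.4, 0.02 m is 1, -8 degrees is -1.6.

Emit:
creep_tool(steps=[-1.4, -0.4, 1, 0, 0.085, -1.4, -0.4, 1, 0, 0.085, 0, 0, 1, -1.6, 0.085, 0, 0, 1, -1.6, 0.085, 0, 0, 1, -1.6, 0.085, 0, 0, 1, -1.6, 0.085, 0, 0, 0.5, -1.6, 0.085, 0, 0, 0, 0, 0.085, 0, 0, 0, 0, 0.085])

```text
time_s: 3.7
position: [0.4557, -0.2919, 0.1012]
tool_rot: [[-0.928, -0.371, 0.002], [-0.371, 0.928, -0.001], [-0.001, -0.002, -1.0]]
ft_force: [0.6, 0.1, 1.2]
grip_width: 0.0848
gripper_force: 0.0
```

Run:
```python
from fit import *
print(tips_ahead,observe()['q'].round(1))
g=get_image('wrist');np.savez('w4.npz',**g)
b=(.40,.52,-.36,-.22)
m=mask(g,b,.010,(105,120,30),(128,255,255));P=pts(m,b);print('plate circ',cv2.minEnclosingCircle(P.astype('f4')),P.mean(0))
cv2.imwrite('pics/w4.png',g['pixels'][:,:,::-1])
```

```text
0.022 [ -45.2   28.3   87.     0.    64.6 -157. ]
plate circ ((0.4548076391220093, -0.2928469479084015), 0.0292340200394392) [ 0.45464749 -0.29321515]
```

View pics/w4.png

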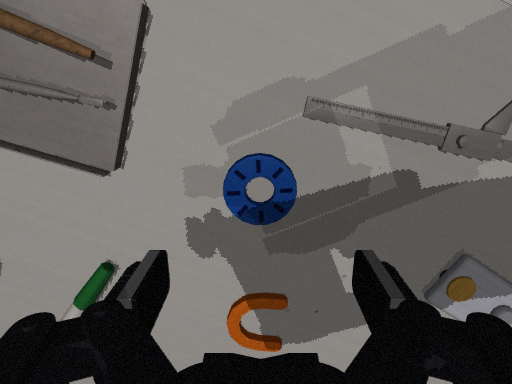

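The wrist picture shows the plate centred at (260,189), measured radius 29.2 mm (true 29), between the fingers and clear of the bite.

Emit:
creep_tool(steps=[0.05, -0.05, 1.5, 0, 0.085, 0, 0, 1.5, 0, 0.085, 0, 0, 0.5, 0, 0.085, 0, 0, 0, 0, 0.085, 0, 0, 0, 0, 0.066, 0, 0, 0, 0, 0.066, 0, 0, 0, 0, 0.055, 0, 0, 0, 0, 0.055, 0, 0, 0, 0, 0.055], clamp_n=25)

```text
time_s: 4.65
position: [0.4541, -0.2941, 0.03]
tool_rot: [[-0.928, -0.373, 0.0], [-0.373, 0.928, -0.0], [-0.0, -0.001, -1.0]]
ft_force: [-0.0, 1.4, -0.3]
grip_width: 0.0547
gripper_force: 0.0
```

Run:
```python
from h import *
g=get_image('wrist');W=cloud(g)
cv2.imwrite('pics/w5.png',g['pixels'][:,:,::-1])
```

```text
(no output)
```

View pics/w5.png

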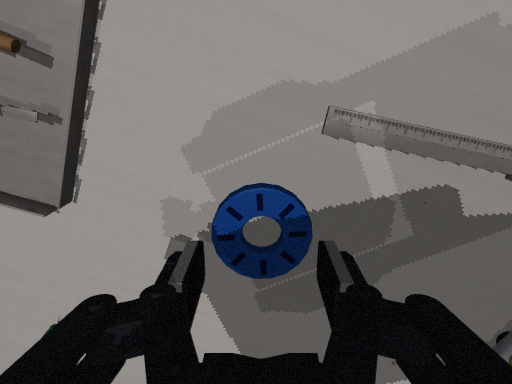

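The fingers closed just above the plate, so the tips stand about 6 mm further back at this width. I'll reopen, go 11 mm lower and close again.

Converted, 0.011 m is 0.55.

Emit:
creep_tool(steps=[0, 0, 0, 0, 0.085, 0, 0, 0, 0, 0.085, 0, 0, 0, 0, 0.085, 0, 0, 0.55, 0, 0.085, 0, 0, 0, 0, 0.06, 0, 0, 0, 0, 0.06, 0, 0, 0, 0, 0.05, 0, 0, 0, 0, 0.05, 0, 0, 0, 0, 0.05, 0, 0, 0, 0, 0.05], clamp_n=25)

```text
time_s: 5.7
position: [0.4541, -0.294, 0.0187]
tool_rot: [[-0.928, -0.373, 0.0], [-0.373, 0.928, -0.0], [-0.0, -0.0, -1.0]]
ft_force: [-0.1, 0.8, 0.2]
grip_width: 0.0495
gripper_force: 0.0
```

Emit:
creep_tool(steps=[0, 0, -1.5, 0, 0.05, 0, 0, -1.5, 0, 0.05, 0, 0, 0, 0, 0.05], clamp_n=30)

```text
time_s: 6.0
position: [0.4554, -0.2952, 0.0821]
tool_rot: [[-0.928, -0.373, 0.005], [-0.373, 0.928, -0.005], [-0.003, -0.006, -1.0]]
ft_force: [-1.0, -0.5, -0.3]
grip_width: 0.0504
gripper_force: 0.0
```

Run:
```python
from fit import *
g=get_image('wrist');W=cloud(g);s=observe()
m=cv2.inRange(hsv(g),(105,120,30),(128,255,255))>0;m&=(abs(W[...,2]-.08)<.05)&(np.hypot(W[...,0]-.455,W[...,1]+.293)<.05)
z=np.nanmedian(W[m][:,2]);print('ztop',z)
b=(.40,.52,-.36,-.22);mm=mask(g,b,z,(105,120,30),(128,255,255));P=pts(mm,b);c=cv2.minEnclosingCircle(P.astype('f4'));print(c,'rel tool',s['tool_rot'].T@np.array([*(np.array(c[0])-s['position'][:2]),z-s['position'][2]]))
```

```text
  return np.nanmean(a, axis, out=out, keepdims=keepdims)
Traceback (most recent call last):
  File "fit.py", line 5, in mask
    k,l,st,c=cv2.connectedComponentsWithStats(m); i=1+np.argmax(st[1:,4]); m=(l==i).astype('u1')
                                                      ~~~~~~~~~^^^^^^^^^^
ValueError: attempt to get argmax of an empty sequence
```

Run:
```python
from h import *
s=observe();g=get_image('wrist');W=cloud(g)
R=s['tool_rot'];T=(W-s['position'])@R
near=(T[...,2]<.05)&(abs(T[...,1])<.06)&(abs(T[...,0])<.03)&(T[...,2]>-.05)
print('finger pts z tool pct',np.nanpercentile(T[near],[1,50,90,99,100],axis=0).round(4).tolist())
bl=cv2.inRange(hsv(g),(105,120,30),(128,255,255))>0
w=W[bl];print(bl.sum(),np.nanmedian(w,0),np.nanpercentile(w[:,2],[5,95]))
cv2.imwrite('pics/w6.png',g['pixels'][:,:,::-1])
```

```text
finger pts z tool pct [[-0.0112, -0.0436, -0.0498], [0.0063, 0.0249, -0.0328], [0.0106, 0.0344, -0.0143], [0.0125, 0.0438, -0.007], [0.0134, 0.0527, -0.0042]]
4020 [ 0.45273919 -0.29395618  0.01004367] [0.00780953 0.01113515]
```

View pics/w6.png

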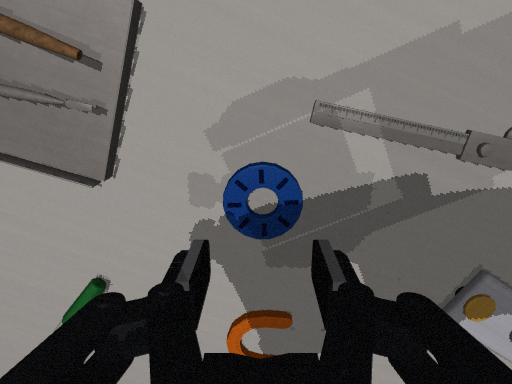

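The fingers visibly pass above the plate. Wrist depth puts the tips about 7 mm behind the TCP, not 22 mm ahead. I'll cross-check with the fixed cameras before going lower.

Run:
```python
from h import *
s=observe();print(s['position'].round(4))
for n in ('scene','side'):
    g=get_image(n);W=cloud(g);T=(W-s['position'])@s['tool_rot']
    E=g['extrinsics'];p=g['K']@(E[:3,:3]@s['position']+E[:3,3]);print(n,'tcp px',(p[:2]/p[2]).round(1))
    near=(abs(T[...,1])<.06)&(abs(T[...,0])<.02)&(T[...,2]>-.06)&(W[...,2]>.02)
    v,u=np.nonzero(near);print(near.sum(),np.sort(T[near][:,2])[-12:].round(4))
    u0,v0=map(int,p[:2]/p[2]);c=g['pixels'][max(v0-50,0):v0+50,max(u0-65,0):u0+65,::-1]
    cv2.imwrite(f'pics/{n}7.png',cv2.resize(c,None,fx=4,fy=4,interpolation=cv2.INTER_CUBIC))
a=cv2.imread('pics/scene7.png');cv2.circle(a,(260,200),3,(0,0,255),-1);cv2.imwrite('pics/scene7.png',a)
```

```text
[ 0.4541 -0.294   0.0789]
scene tcp px [283.9 126.8]
104 [-0.0139 -0.0132 -0.012  -0.0118 -0.011  -0.0108 -0.0105 -0.0103 -0.0102
 -0.0092 -0.0085 -0.0057]
side tcp px [219.9 274.7]
3 [-0.0587 -0.056  -0.0557]
```

View pics/scene7.png

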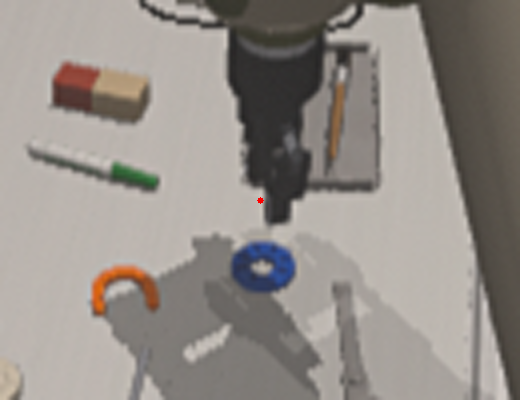

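Both cameras agree: the tips end about 6 mm behind the reported TCP at this width. I'll go by that and feel for the table in small steps.

Emit:
creep_tool(steps=[-0.05, 0.05, 1.5, 0, 0.07, 0, 0, 1.5, 0, 0.07, 0, 0, 0.75, 0, 0.07, 0, 0, 0, 0, 0.066, 0, 0, 0, 0, 0.066], clamp_n=25)

```text
time_s: 6.7
position: [0.4545, -0.2926, 0.0034]
tool_rot: [[-0.928, -0.373, -0.001], [-0.373, 0.928, 0.001], [0.0, 0.001, -1.0]]
ft_force: [0.2, 0.3, 0.4]
grip_width: 0.066
gripper_force: 0.0
```

Emit:
creep_tool(steps=[0, 0, 0.1, 0, 0.066, 0, 0, 0, 0, 0.066])

```text
time_s: 6.9
position: [0.4548, -0.2928, 0.0022]
tool_rot: [[-0.928, -0.373, 0.001], [-0.373, 0.928, -0.001], [-0.0, -0.001, -1.0]]
ft_force: [0.3, -0.1, 0.3]
grip_width: 0.0662
gripper_force: 0.0
```

Emit:
creep_tool(steps=[0, 0, 0.1, 0, 0.066, 0, 0, 0, 0, 0.066])

```text
time_s: 7.1
position: [0.4546, -0.2927, -0.0003]
tool_rot: [[-0.928, -0.373, 0.0], [-0.373, 0.928, -0.0], [-0.0, -0.0, -1.0]]
ft_force: [-0.7, -0.4, -0.7]
grip_width: 0.066
gripper_force: 0.0
```

Emit:
creep_tool(steps=[0, 0, 0.1, 0, 0.066, 0, 0, 0, 0, 0.066])

```text
time_s: 7.3
position: [0.4545, -0.2926, -0.0025]
tool_rot: [[-0.928, -0.373, -0.0], [-0.373, 0.928, 0.0], [0.0, 0.0, -1.0]]
ft_force: [0.2, 0.2, 0.0]
grip_width: 0.0657
gripper_force: 0.0
```

Emit:
creep_tool(steps=[0, 0, 0, 0, 0.056, 0, 0, 0, 0, 0.052, 0, 0, 0, 0, 0.05, 0, 0, 0, 0, 0.05], clamp_n=25)

```text
time_s: 7.7
position: [0.4546, -0.2927, -0.002]
tool_rot: [[-0.928, -0.373, 0.0], [-0.373, 0.928, -0.0], [-0.0, -0.0, -1.0]]
ft_force: [-1.3, 0.5, 5.8]
grip_width: 0.0563
gripper_force: 25.9
```

Emit:
creep_tool(steps=[0, 0, -1, 0, 0.05, 0, 0, -2, 0, 0.05, 0, 0, -1.5, 0, 0.05, 0, 0, 0, 0, 0.05, 0, 0, 0, 0, 0.05], clamp_n=30)

```text
time_s: 8.2
position: [0.4546, -0.2926, 0.0877]
tool_rot: [[-0.928, -0.373, 0.0], [-0.373, 0.928, -0.0], [-0.0, -0.001, -1.0]]
ft_force: [0.2, -0.8, -1.6]
grip_width: 0.056
gripper_force: 32.1
```

Add to fit.py:
```python
def held_plate():
    g=get_image('wrist');W=cloud(g);s=observe();R=s['tool_rot'];T=(W-s['position'])@R
    m=(cv2.inRange(hsv(g),(105,120,20),(128,255,255))>0)&(np.hypot(T[...,0],T[...,1])<.05)
    z=np.nanmedian(W[m][:,2]);p=T[m][:,:2];p=p[~np.isnan(p).any(1)]
    c=cv2.minEnclosingCircle(p.astype('f4'));print('ztop',z,'tcp',s['position'].round(4),'circ tool',c,'tilt z pct',np.nanpercentile(T[m][:,2],[5,50,95]).round(4));return g
```

Run:
```python
from fit import *
g=held_plate();cv2.imwrite('pics/w8.png',g['pixels'][:,:,::-1])
```

```text
ztop 0.0995046407195983 tcp [ 0.4542 -0.2923  0.0869] circ tool ((0.0021613938733935356, 0.0003175344318151474), 0.04893571138381958) tilt z pct [-0.0136 -0.0126 -0.0083]
```

View pics/w8.png

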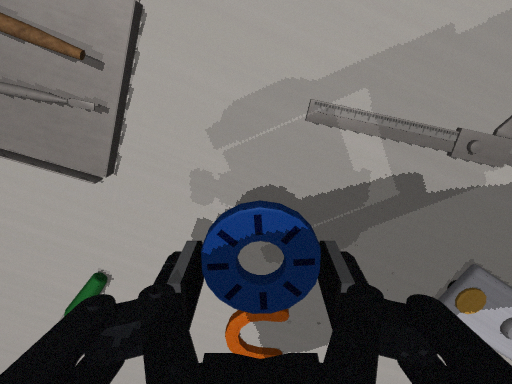

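The plate is held flat, with its hole at (261,258). I'll work out the hole position in the tool frame and the move to the seat.

Run:
```python
from h import *
g=get_image('wrist');s=observe();R=s['tool_rot'];z=s['position'][2]+.0126
W=cloud(g);H=hsv(g);bl=(cv2.inRange(H,(105,120,20),(128,255,255))>0).astype('u1')
bl[:195]=0;bl[325:]=0;bl[:,:195]=0;bl[:,328:]=0
cs,h=cv2.findContours(bl,cv2.RETR_CCOMP,cv2.CHAIN_APPROX_NONE)
for c,hh in zip(cs,h[0]):
    if len(c)>40: 
        P=np.array([R.T@(ray(g,*p[0],z)-s['position']) for p in c.astype(float)])[:,:2]; print('hole' if hh[3]>=0 else 'outer',len(c),P.min(0).round(4),P.max(0).round(4),((P.min(0)+P.max(0))/2).round(4))
a=np.radians(120);Ry=np.array([[np.cos(a-np.pi/2+np.pi),np.cos(a)],[np.sin(a+np.pi/2),np.sin(a)]])
print(s['position'],tool([.480-s['position'][0],-.057-s['position'][1],0]))
```

```text
outer 328 [-0.0281 -0.028 ] [0.0304 0.028 ] [ 0.0011 -0.    ]
hole 116 [-0.007  -0.0113] [0.0114 0.011 ] [ 0.0022 -0.0001]
[ 0.45411001 -0.29223307  0.08647375] [-0.11177566  0.20859286  0.00032795]
```

Converted, 0.0417 m is 2.085, -0.0224 m is -1.12, -8 degrees is -1.6.

Emit:
creep_tool(steps=[-1.12, 2.085, 0, 0, 0.05, -1.12, 2.085, 0, 0, 0.05, -1.12, 2.085, 0, 0, 0.05, -1.12, 2.085, 0, 0, 0.05, -1.12, 2.085, 0, 0, 0.05, 0, 0, 0, -1.6, 0.05, 0, 0, 0, 0, 0.05, 0, 0, 0, 0, 0.05], clamp_n=30)

```text
time_s: 9.1
position: [0.4805, -0.0578, 0.0869]
tool_rot: [[-0.869, -0.496, -0.001], [-0.496, 0.869, 0.0], [0.001, 0.001, -1.0]]
ft_force: [-1.0, -0.2, -0.8]
grip_width: 0.056
gripper_force: 32.1
```

Add to fit.py:
```python
def brass(g):
    b=(.42,.52,-.15,-.06);T=topdown(g,*b,.017,.0004);H=cv2.cvtColor(T,cv2.COLOR_RGB2HSV)
    m=cv2.inRange(H,(12,110,40),(28,255,255));k,l,st,c=cv2.connectedComponentsWithStats(m);i=1+np.argmax(st[1:,4])
    r,cc=np.nonzero(l==i);P=np.c_[b[0]+cc*.0004,b[3]-r*.0004];print('brass',cv2.minEnclosingCircle(P.astype('f4')),P.mean(0))
```

Run:
```python
from fit import *
g=get_image('wrist');np.savez('w9.npz',**g);print(observe()['q'].round(1))
brass(g);brass(dict(np.load('w2.npz')));brass(dict(np.load('w3.npz')))
cv2.imwrite('pics/w9.png',cv2.resize(g['pixels'][:,:,::-1],(800,600)))
```

```text
[ -20.9   24.8   96.8   -0.    58.5 -140.6]
brass ((0.47091981768608093, -0.10511143505573273), 0.011846797540783882) [ 0.47090872 -0.10516787]
brass ((0.4707724452018738, -0.10462918877601624), 0.011839563027024269) [ 0.4707678  -0.10471926]
brass ((0.47055503726005554, -0.10547178983688354), 0.01218218170106411) [ 0.47053803 -0.10534174]
```

View pics/w9.png

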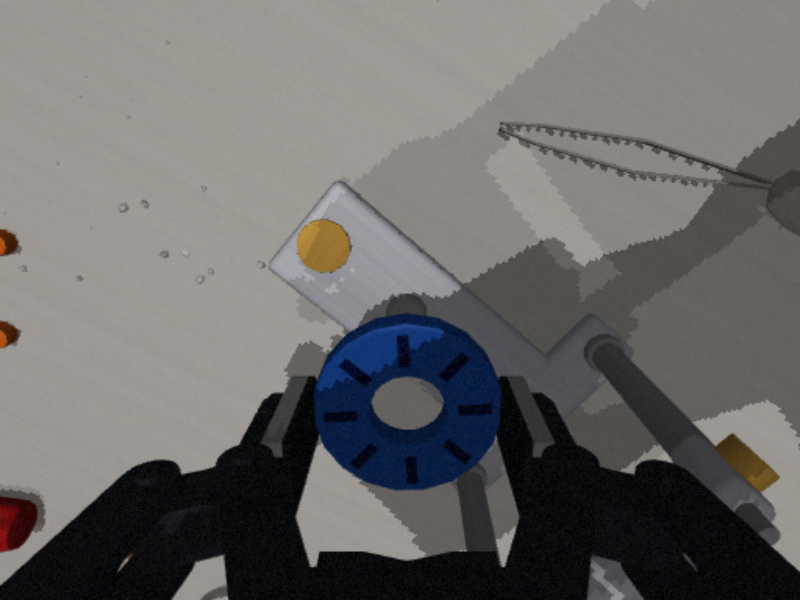

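The picture shows brass at (324,246), the lower arm's edge running from (345,182) to (546,355) with its other front corner at (270,265), and the plate hole at (408,403). From the edges I'll get the articulator yaw.

Run:
```python
from h import *
g=dict(np.load('w9.npz'))
p=[ray(g,u*.64,v*.64,.014)[:2] for u,v in [(350,186),(545,355),(275,268),(345,328)]]
for a,b in ((0,1),(2,3)): d=p[b]-p[a];print(np.degrees(np.arctan2(d[1],d[0])),np.linalg.norm(d))
d=p[0]-p[2];print('front',np.degrees(np.arctan2(d[1],d[0])),np.linalg.norm(d))
print('boss',ray(g,406*.64,310*.64,.0205), W:=cloud(g)[int(303*.64),int(406*.64)])
for y in (78,79,80,81,82):print(y,np.array([.4708,-.1051])+.048*np.array([np.cos(np.radians(y)),np.sin(np.radians(y))]))
w=dict(np.load('w2.npz'));T=topdown(w,.46,.50,-.08,-.03,.0205,.0004);H=cv2.cvtColor(T,cv2.COLOR_RGB2HSV)[...,2]
c=cv2.HoughCircles(cv2.GaussianBlur(H,(5,5),1),cv2.HOUGH_GRADIENT,1,40,param1=60,param2=10,minRadius=16,maxRadius=30);print([( .46+x*.0004,-.03-y*.0004,r*.4) for x,y,r in c[0]])
```

```text
78.51614420215616 0.11921448887545995
76.08015905670521 0.04174145019966793
front 165.7558952363792 0.05004468530528831
boss [ 0.47764568 -0.0596868   0.0205    ] [ 0.47457437 -0.06211372  0.02020101]
78 [ 0.48077976 -0.05814892]
79 [ 0.47995883 -0.0579819 ]
80 [ 0.47913511 -0.05782923]
81 [ 0.47830885 -0.05769096]
82 [ 0.47748031 -0.05756713]
[(np.float32(0.479), np.float32(-0.0578), np.float32(9.96))]
```

The rows are not in the units I measure in: shifts go in units of 20 mm and turns go in units of 5 degrees. I convert before sending: 0.0006 m is 0.03, 0.0004 m is 0.02.

Emit:
creep_tool(steps=[0.03, 0.02, 1.5, 0, 0.05, 0, 0, 1, 0, 0.05, 0, 0, 0.4, 0, 0.05, 0, 0, 0.2, 0, 0.05, 0, 0, 0, 0, 0.05])

```text
time_s: 9.65
position: [0.4801, -0.0578, 0.0257]
tool_rot: [[-0.868, -0.497, -0.0], [-0.497, 0.868, 0.0], [0.0, 0.0, -1.0]]
ft_force: [1.1, 0.2, -0.6]
grip_width: 0.0555
gripper_force: 32.1
```

Emit:
creep_tool(steps=[0, 0, 0.2, 0, 0.05, 0, 0, 0.15, 0, 0.05, 0, 0, 0.1, 0, 0.05, 0, 0, 0, 0, 0.05])

```text
time_s: 10.05
position: [0.48, -0.0573, 0.0166]
tool_rot: [[-0.867, -0.499, -0.0], [-0.499, 0.867, 0.0], [0.0, 0.0, -1.0]]
ft_force: [0.1, -0.1, -0.2]
grip_width: 0.0555
gripper_force: 32.2
```

Converted, 0.002 m is 0.1.

Emit:
creep_tool(steps=[0, 0, 0.1, 0, 0.05, 0, 0, 0, 0, 0.05])

```text
time_s: 10.25
position: [0.4799, -0.0574, 0.0145]
tool_rot: [[-0.867, -0.498, -0.0], [-0.498, 0.867, 0.0], [0.0, 0.0, -1.0]]
ft_force: [0.1, 0.4, -0.7]
grip_width: 0.0559
gripper_force: 32.2
```

Converted, 0.001 m is 0.05.

Emit:
creep_tool(steps=[0, 0, 0.05, 0, 0.05, 0, 0, 0.05, 0, 0.05, 0, 0, 0, 0, 0.05])

```text
time_s: 10.55
position: [0.4799, -0.0574, 0.0125]
tool_rot: [[-0.867, -0.499, -0.0], [-0.499, 0.867, 0.0], [0.0, 0.0, -1.0]]
ft_force: [0.7, -0.9, -1.4]
grip_width: 0.0557
gripper_force: 32.2
```

Emit:
creep_tool(steps=[0, 0, 0.025, 0, 0.05, 0, 0, 0.025, 0, 0.05, 0, 0, 0, 0, 0.05])

```text
time_s: 10.85
position: [0.48, -0.0574, 0.0121]
tool_rot: [[-0.867, -0.499, 0.0], [-0.499, 0.867, -0.0], [-0.0, -0.0, -1.0]]
ft_force: [-2.1, 0.9, 6.8]
grip_width: 0.0558
gripper_force: 32.8
```

The plate is down, with light contact at the expected height. I'll release, rise and check it.

Converted, -0.05 m is -2.5, -0.04 m is -2.

Emit:
creep_tool(steps=[0, 0, 0, 0, 0.06, 0, 0, 0, 0, 0.068, 0, 0, 0, 0, 0.068, 0, 0, -0.5, 0, 0.068, 0, 0, -1.5, 0, 0.085, 0, 0, -2, 0, 0.085, 0, 0, -2.5, 0, 0.085, 0, 0, 0, 0, 0.085])

```text
time_s: 11.65
position: [0.4824, -0.0581, 0.1479]
tool_rot: [[-0.867, -0.499, 0.011], [-0.499, 0.867, -0.004], [-0.007, -0.009, -1.0]]
ft_force: [1.2, 0.2, -0.9]
grip_width: 0.0851
gripper_force: 0.0
```

Run:
```python
from fit import *
g=get_image('wrist');s=observe();W=cloud(g)
b=(.43,.53,-.11,-.01);m=mask(g,b,.024,(105,110,20),(128,255,255));P=pts(m,b);print('plate',cv2.minEnclosingCircle(P.astype('f4')),P.mean(0))
bl=(cv2.inRange(hsv(g),(105,110,20),(128,255,255))>0)&(np.hypot(W[...,0]-.48,W[...,1]+.057)<.035);print(np.nanpercentile(W[bl][:,2],[5,50,95]))
# bite from here
print(s['position'],s['tool_rot'].round(3).tolist(),s['q'].round(1))
for n,x in [('bite',[.5736,-.249])]: print(tool([x[0]-s['position'][0],x[1]-s['position'][1],0]))
```

```text
plate ((0.48042964935302734, -0.057590510696172714), 0.029291808605194092) [ 0.48003577 -0.05735611]
[0.02231508 0.02408829 0.02522239]
[ 0.48112609 -0.05775175  0.14492955] [[-0.867, -0.499, 0.006], [-0.499, 0.867, -0.002], [-0.004, -0.005, -1.0]] [ -20.9   20.1   92.6   -0.    66.9 -140.8]
[ 0.01523865 -0.21188195  0.00106723]
```

The plate is centred on the boss with its top at 24 mm, as it should be. Now the green cast: rise over the bow and go across.

Converted, -0.045 m is -2.25, 0.0445 m is 2.225, 8 degrees is 1.6.

Emit:
creep_tool(steps=[0, 0, -2.25, 0, 0.085, 0, 0, -2.25, 0, 0.085, 0, 0, -2.25, 0, 0.085, -0.8, 2.225, 0, 0, 0.085, -0.8, 2.225, 0, 0, 0.085, -0.8, 2.225, 0, 0, 0.085, -0.8, 2.225, 0, 0, 0.085, -0.8, 2.225, 0, 0, 0.085, -0.8, 2.225, 0, 0, 0.085, 0, 0, 0, 1.6, 0.085])

```text
time_s: 12.7
position: [0.4281, 0.2262, 0.2757]
tool_rot: [[-0.926, -0.377, -0.002], [-0.377, 0.926, 0.001], [0.002, 0.001, -1.0]]
ft_force: [-0.5, -0.2, 0.7]
grip_width: 0.0847
gripper_force: 0.0
```

Emit:
creep_tool(steps=[0, 0, 1, 1.6, 0.085, 0, 0, 1, 1.6, 0.085, 0, 0, 1, 1.6, 0.085, 0, 0, 1, 1.6, 0.085, 0, 0, 1, 1.6, 0.085, 0, 0, 1, 0.8, 0.085, 0, 0, 0, 0, 0.085, 0, 0, 0, 0, 0.085])

```text
time_s: 13.5
position: [0.4299, 0.2219, 0.1566]
tool_rot: [[-0.927, 0.374, -0.001], [0.374, 0.927, -0.0], [0.001, -0.001, -1.0]]
ft_force: [-0.1, 0.3, 0.8]
grip_width: 0.0853
gripper_force: 0.0
```

Add to fit.py:
```python
def cast(g,c,lo,hi,zmin,rad=.05,res=.0004):
    "mask of a cast from colour and height: outline points by depth"
    W=cloud(g);m=(cv2.inRange(hsv(g),lo,hi)>0)&(W[...,2]>zmin)&(np.hypot(W[...,0]-c[0],W[...,1]-c[1])<rad)
    return W[m]
```

Run:
```python
from fit import *
g=get_image('wrist');np.savez('w10.npz',**g);s=observe();print(s['q'].round(1))
P=cast(g,(.45,.245),(55,40,15),(92,255,255),.008)
print(len(P),np.percentile(P[:,2],[5,50,95,100]).round(4));rep('green',P[:,:2])
T=topdown(g,.38,.52,.17,.31,.0,.00025)
cv2.imwrite('pics/g.png',T[:,:,::-1])
```

```text
[ 13.2  19.3  91.4   0.   69.3 -54.8]
3024 [0.017  0.0223 0.2381 0.2467]
green res 7.91 axis 98.0 len 91.2 wid 79.1 ctr [0.4481 0.2486]
green res 8.68 axis 97.0 len 91.2 wid 78.8 ctr [0.4485 0.2487]
```

View pics/g.png

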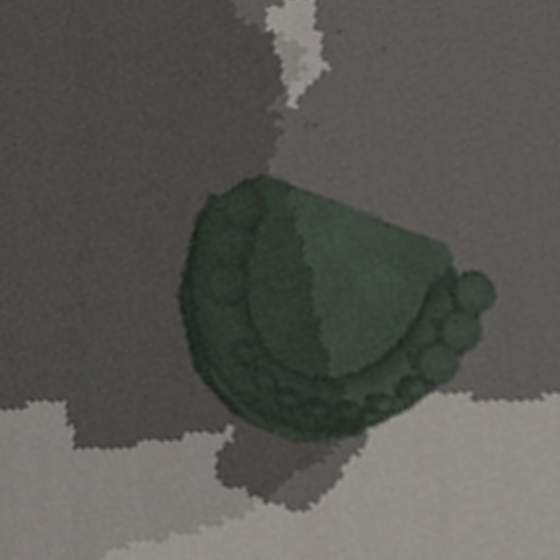

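The picture shows green's back edge from (262,177) to (440,243), 47 mm long (46 given), so its yaw is about 69.5° with the front toward (300,438). Finger pixels polluted the fit, so I'll restrict the height and refit.

Add to fit.py:
```python
def axfit(P,yaw,res=2):
    "extents along given yaw (x axis) with robust percentiles; slices"
    a=np.radians(yaw);d=np.array([np.cos(a),np.sin(a)]);n=np.array([-d[1],d[0]]);q=np.c_[P[:,:2]@d,P[:,:2]@n]
    lo=np.percentile(q,.3,axis=0);hi=np.percentile(q,99.7,axis=0);c=(lo+hi)/2
    print(yaw,'ext',((hi-lo)*1e3).round(1),'ctr',(d*c[0]+n*c[1]).round(4))
```

Run:
```python
from fit import *
for f in ('w10','w1'):
    g=dict(np.load(f+'.npz'));P=cast(g,(.448,.243),(55,40,15),(92,255,255),.004);P=P[P[:,2]<.035]
    print(f,len(P),np.percentile(P[:,2],[1,5,50,95,100]).round(4))
    for y in (66,68,69.5,71,73):axfit(P,y)
    a=np.radians(69.5);d=np.array([np.cos(a),np.sin(a)]);n=np.array([-d[1],d[0]]);q=np.c_[P[:,:2]@d,P[:,:2]@n,P[:,2]]
    # y-centre of front band and back band
    x1=np.percentile(q[:,0],99.7);x0=np.percentile(q[:,0],.3)
    for lo,hi in ((x0,x0+.004),(x0+.02,x0+.03),(x1-.004,x1)):
        s=q[(q[:,0]>=lo)&(q[:,0]<=hi)];y=np.percentile(s[:,1],[1,99]);print('band',y.round(4),y.mean().round(4),'w',np.ptp(y).round(4),'z',np.percentile(s[:,2],[5,95]).round(3))
s=observe();print(s['position'])
```

```text
w10 2435 [0.0078 0.0168 0.0188 0.0301 0.0326]
66 ext [54.2 63.3] ctr [0.4509 0.2321]
68 ext [54.  63.3] ctr [0.4512 0.2318]
69.5 ext [54.  63.5] ctr [0.4515 0.2317]
71 ext [54.1 63.6] ctr [0.4519 0.2317]
73 ext [54.8 63.6] ctr [0.4524 0.2319]
band [-0.356  -0.3284] -0.3422 w 0.0276 z [0.01  0.024]
band [-0.3711 -0.3119] -0.3415 w 0.0591 z [0.017 0.03 ]
band [-0.3668 -0.3191] -0.343 w 0.0478 z [0.017 0.019]
w1 1573 [0.0073 0.0164 0.0187 0.0298 0.0324]
66 ext [55.3 63.6] ctr [0.451  0.2331]
68 ext [54.7 63.9] ctr [0.4513 0.2326]
69.5 ext [54.6 63.9] ctr [0.4517 0.2325]
71 ext [54.6 63.8] ctr [0.452  0.2324]
73 ext [55.2 63.5] ctr [0.4526 0.2326]
band [-0.3541 -0.33  ] -0.342 w 0.0242 z [0.018 0.024]
band [-0.3702 -0.3121] -0.3412 w 0.058 z [0.017 0.03 ]
band [-0.3656 -0.3181] -0.3418 w 0.0475 z [0.01  0.019]
[0.43029754 0.2219573  0.15718271]
```

Converted, 0.017 m is 0.85, 0.04 m is 2, -1.5 degrees is -0.3.

Emit:
creep_tool(steps=[-0.8, 0.85, 0, -0.3, 0.085, 0, 0, 2, 0, 0.085, 0, 0, 2, 0, 0.085, 0, 0, 2, 0, 0.085, 0, 0, 1, 0, 0.085, 0, 0, 0.4, 0, 0.085, 0, 0, 0.2, 0, 0.085, 0, 0, 0, 0, 0.085])

```text
time_s: 14.35
position: [0.452, 0.2318, 0.0055]
tool_rot: [[-0.936, 0.351, 0.002], [0.351, 0.936, 0.0], [-0.001, 0.001, -1.0]]
ft_force: [0.4, -0.5, 0.5]
grip_width: 0.085
gripper_force: 0.0
```

Emit:
creep_tool(steps=[0, 0, 0, 0, 0.07, 0, 0, 0, 0, 0.062, 0, 0, 0, 0, 0.056, 0, 0, 0, 0, 0.052, 0, 0, 0, 0, 0.05, 0, 0, 0, 0, 0.05], clamp_n=30)

```text
time_s: 14.95
position: [0.4517, 0.2317, 0.0055]
tool_rot: [[-0.936, 0.352, 0.001], [0.352, 0.936, 0.0], [-0.001, 0.001, -1.0]]
ft_force: [-2.1, -0.2, 6.8]
grip_width: 0.0552
gripper_force: 31.3
```

Converted, -0.05 m is -2.5, -0.04 m is -2.

Emit:
creep_tool(steps=[0, 0, -0.5, 0, 0.05, 0, 0, -2, 0, 0.05, 0, 0, -2.5, 0, 0.05, 0, 0, -2.5, 0, 0.05, 0, 0, 0, 0, 0.05, 0, 0, 0, 0, 0.05], clamp_n=40)

```text
time_s: 15.55
position: [0.4513, 0.2317, 0.1557]
tool_rot: [[-0.936, 0.352, 0.002], [0.352, 0.936, 0.001], [-0.002, 0.001, -1.0]]
ft_force: [-0.5, -0.3, -1.6]
grip_width: 0.0546
gripper_force: 43.9
```

Add to fit.py:
```python
def held(lo,hi,zr,flip=1,yaw=0):
    "cloud of held object in tool frame (tool x,y,z), extents"
    g=get_image('wrist');s=observe();T=(cloud(g)-s['position'])@s['tool_rot']
    m=(cv2.inRange(hsv(g),lo,hi)>0)&(T[...,2]>zr[0])&(T[...,2]<zr[1])&(np.hypot(T[...,0],T[...,1])<.05)
    q=T[m];print('tcp',s['position'].round(4),len(q),'ext',np.percentile(q,[.5,50,99.5],axis=0).round(4).tolist())
    return g,q
```

Run:
```python
from fit import *
g,q=held((55,40,15),(92,255,255),(-.035,.012));np.save('q.npy',q)
x=q[:,1]
for lo,hi in ((-.03,-.024),(-.006,.006),(.005,.015),(.02,.03)):
    s=q[(x>=lo)&(x<hi)]
    if len(s)>20: y=np.percentile(s[:,0],[1,99]);print(lo,'tool-x',y.round(4),y.mean().round(4),np.ptp(y).round(4),'z',np.percentile(s[:,2],[1,50,99]).round(4))
```

```text
tcp [0.4507 0.2315 0.1543] 9237 ext [[-0.0307, -0.0261, -0.0269], [0.0019, 0.0046, -0.0147], [0.0316, 0.0284, 0.0011]]
-0.03 tool-x [-0.0125  0.0101] -0.0012 0.0226 z [-0.0323 -0.0137 -0.0035]
-0.006 tool-x [-0.0286  0.03  ] 0.0007 0.0587 z [-0.0267 -0.0147  0.0004]
0.005 tool-x [-0.0309  0.0317] 0.0004 0.0625 z [-0.0269 -0.0144 -0.0001]
0.02 tool-x [-0.0298  0.029 ] -0.0004 0.0588 z [-0.0257 -0.0138 -0.0016]
```

The green cast is held centred on the TCP, with its flats against the pads. I'll carry it high over the pin to the seat.

Emit:
creep_tool(steps=[0, 0, -2.5, 0, 0.05, 0, 0, -2.5, 0, 0.05, 0, 0, -2.5, 0, 0.05, -1.075, -2.17, 0, 0, 0.05, -1.075, -2.17, 0, 0, 0.05, -1.075, -2.17, 0, 0, 0.05, -1.075, -2.17, 0, 0, 0.05, -1.075, -2.17, 0, 0, 0.05, -1.075, -2.17, 0, 0, 0.05, 0, 0, 0, -0.98, 0.05], clamp_n=40)

```text
time_s: 16.6
position: [0.4805, -0.0624, 0.3022]
tool_rot: [[-0.961, 0.276, -0.004], [0.276, 0.961, 0.0], [0.004, -0.001, -1.0]]
ft_force: [0.3, 0.3, -0.8]
grip_width: 0.0548
gripper_force: 43.9
```

Emit:
creep_tool(steps=[0, 0, 1.5, -0.98, 0.05, 0, 0, 2.5, 0, 0.05, 0, 0, 2.5, 0, 0.05, 0, 0, 2.5, 0, 0.05, 0, 0, 0, 0, 0.05, 0, 0, 0, 0, 0.05])

```text
time_s: 17.2
position: [0.4805, -0.0575, 0.1247]
tool_rot: [[-0.982, 0.187, -0.002], [0.187, 0.982, 0.001], [0.002, 0.0, -1.0]]
ft_force: [0.7, -0.5, -1.4]
grip_width: 0.055
gripper_force: 43.9
```

Run:
```python
from fit import *
s=observe();p=s['position'];print(p,np.degrees(np.arctan2(s['tool_rot'][1,1],s['tool_rot'][0,1])),s['tool_rot'].T@np.array([.4799-p[0],-.0577-p[1],.0295-p[2]]))
g=get_image('wrist');brass(g)
```

```text
[ 0.48049604 -0.05750723  0.12474619] 79.20431657940844 [ 0.00034004 -0.00033884  0.09524704]
brass ((0.47079998254776, -0.10500000417232513), 0.01190677285194397) [ 0.4709224  -0.10487344]
```

Converted, 0.04 m is 2, 0.03 m is 1.5.

Emit:
creep_tool(steps=[0.015, -0.015, 2, 0, 0.05, 0, 0, 1.5, 0, 0.05, 0, 0, 0.6, 0, 0.05, 0, 0, 0.3, 0, 0.05, 0, 0, 0.15, 0, 0.05, 0, 0, 0.1, 0, 0.05, 0, 0, 0, 0, 0.05])

```text
time_s: 17.95
position: [0.4807, -0.0579, 0.0325]
tool_rot: [[-0.982, 0.187, 0.002], [0.187, 0.982, -0.001], [-0.002, -0.0, -1.0]]
ft_force: [-0.4, -0.4, -1.2]
grip_width: 0.0547
gripper_force: 43.9
```

Emit:
creep_tool(steps=[0, 0, 0.05, 0, 0.05, 0, 0, 0, 0, 0.05])

```text
time_s: 18.15
position: [0.4803, -0.0578, 0.0309]
tool_rot: [[-0.982, 0.187, 0.001], [0.187, 0.982, -0.0], [-0.001, -0.0, -1.0]]
ft_force: [0.1, -0.8, -0.9]
grip_width: 0.0549
gripper_force: 43.9
```

Emit:
creep_tool(steps=[0, 0, 0.05, 0, 0.05, 0, 0, 0, 0, 0.05])

```text
time_s: 18.35
position: [0.4802, -0.0577, 0.0296]
tool_rot: [[-0.982, 0.187, 0.0], [0.187, 0.982, -0.0], [-0.0, -0.0, -1.0]]
ft_force: [-0.0, 0.3, 0.1]
grip_width: 0.0546
gripper_force: 44.0
```

Converted, 0.0005 m is 0.025, -0.05 m is -2.5.

Emit:
creep_tool(steps=[0, 0, 0.025, 0, 0.05, 0, 0, 0, 0, 0.05, 0, 0, 0, 0, 0.057, 0, 0, 0, 0, 0.062, 0, 0, 0, 0, 0.075, 0, 0, 0, 0, 0.085, 0, 0, -1, 0, 0.085, 0, 0, -2, 0, 0.085, 0, 0, -2.5, 0, 0.085, 0, 0, 0, 0, 0.085])

```text
time_s: 19.35
position: [0.4826, -0.0586, 0.1445]
tool_rot: [[-0.982, 0.187, 0.01], [0.187, 0.982, -0.004], [-0.011, -0.002, -1.0]]
ft_force: [0.4, -0.6, 0.3]
grip_width: 0.0848
gripper_force: 0.0
```

Run:
```python
from fit import *
P=cast(get_image('wrist'),(.48,-.058),(55,40,15),(92,255,255),.027);P=P[P[:,2]<.07];print(len(P),np.percentile(P[:,2],[5,50,95,100]).round(4))
for y in (77,79.2,81):axfit(P,y)
s=observe();p=s['position'];print(p,s['q'].round(1))
```

```text
3321 [0.0409 0.0429 0.0541 0.057 ]
77 ext [54.5 63.3] ctr [ 0.4796 -0.0569]
79.2 ext [54.6 63.3] ctr [ 0.4801 -0.057 ]
81 ext [54.5 63.4] ctr [ 0.4805 -0.057 ]
[ 0.48126986 -0.05813323  0.14164875] [ -20.9   20.4   92.8   -0.    66.5 -100.1]
```

The green cast is on its plate, centred, with the teeth at 54 mm. For the bite I'll grip the bend, with one finger inside the arch. That keeps the camera on the robot's side, away from the open bow.

Converted, -0.0347 m is -1.735, -0.0227 m is -1.135, -7 degrees is -1.4.

Emit:
creep_tool(steps=[-1.135, -1.735, 0, 0, 0.085, -1.135, -1.735, 0, 0, 0.085, -1.135, -1.735, 0, 0, 0.085, -1.135, -1.735, 0, 0, 0.05, -1.135, -1.735, 0, -1.4, 0.03, 0, 0, 0, -1.4, 0.03, 0, 0, 0, -1.4, 0.03, 0, 0, 0, -1.4, 0.03, 0, 0, 0, 0, 0.03, 0, 0, 0, 0, 0.03])

```text
time_s: 20.4
position: [0.5588, -0.2492, 0.1381]
tool_rot: [[-0.956, -0.293, -0.001], [-0.293, 0.956, 0.001], [0.001, 0.001, -1.0]]
ft_force: [0.1, 0.1, -0.3]
grip_width: 0.0298
gripper_force: 0.0
```

Run:
```python
from fit import *
g=get_image('wrist');np.savez('w11.npz',**g);s=observe();print(s['q'].round(1))
T=(cloud(g)-s['position'])@s['tool_rot']
f=(abs(T[...,0])<.013)&(abs(T[...,1])<.035)&(T[...,2]>-.06)&(T[...,2]<.04);print('finger tip z',np.nanpercentile(T[f][:,2],[50,95,99,99.9]).round(4))
P=cast(g,(.5736,-.2485),(3,130,40),(18,255,255),.0055);P=P[P[:,2]<.03];print(len(P),np.percentile(P[:,2],[5,50,95]).round(4))
rep('bite',P[:,:2])
for y in (104,106,108,110):axfit(P,y)
# legs centroids/dirs
a=np.radians(107);d=np.array([np.cos(a),np.sin(a)]);n=np.array([-d[1],d[0]]);q=np.c_[P[:,:2]@d,P[:,:2]@n];c=(np.percentile(q,.3,axis=0)+np.percentile(q,99.7,axis=0))/2;q-=c
for sgn in (1,-1):
    L=q[(q[:,0]>.005)&(q[:,0]<.019)&(q[:,1]*sgn>0)];b=np.linspace(.005,.019,8)
    m=[(L[(L[:,0]>=x)&(L[:,0]<x+.002),1]) for x in b[:-1]];y=[(u.min()+u.max())/2 for u in m];k=np.polyfit(b[:-1]+.001,y,1);print('leg',sgn,len(L),'yaw corr',np.degrees(np.arctan(k[0])),'y',np.mean(y),[np.ptp(u).round(4) for u in m])
```

```text
[ -35.1   32.2   72.1    0.    75.7 -142.1]
finger tip z [-0.045  -0.0118 -0.0062 -0.0025]
1569 [0.007  0.0084 0.0096]
bite res 0.74 axis 107.0 len 52.1 wid 58.5 ctr [ 0.5754 -0.2487]
bite res 1.05 axis 106.0 len 52.5 wid 58.6 ctr [ 0.5752 -0.2486]
104 ext [51.4 57.9] ctr [ 0.5744 -0.2484]
106 ext [50.7 57.8] ctr [ 0.5749 -0.2487]
108 ext [51.3 57.8] ctr [ 0.5753 -0.2483]
110 ext [52.1 58. ] ctr [ 0.5755 -0.2478]
leg 1 204 yaw corr 0.06294473818110867 y 0.023657384932209712 [np.float64(0.0105), np.float64(0.0104), np.float64(0.0108), np.float64(0.0105), np.float64(0.0104), np.float64(0.0105), np.float64(0.0104)]
leg -1 182 yaw corr 0.8564128312300203 y -0.023466091137318398 [np.float64(0.0109), np.float64(0.0116), np.float64(0.0112), np.float64(0.0107), np.float64(0.0105), np.float64(0.0114), np.float64(0.0111)]
```

Emit:
creep_tool(steps=[-0.8, -1.285, 0, -0.08, 0.03, 0, 0, 2.25, 0, 0.03, 0, 0, 2.25, 0, 0.03, 0, 0, 1.5, 0, 0.03, 0, 0, 0.5, 0, 0.03, 0, 0, 0.2, 0, 0.03, 0, 0, 0, 0, 0.03])

```text
time_s: 21.15
position: [0.5825, -0.2696, 0.0061]
tool_rot: [[-0.953, -0.302, 0.001], [-0.302, 0.953, -0.001], [-0.001, -0.001, -1.0]]
ft_force: [-0.7, 0.3, 0.1]
grip_width: 0.0302
gripper_force: 0.0
```

Emit:
creep_tool(steps=[0, 0, 0, 0, 0.02, 0, 0, 0, 0, 0.014, 0, 0, 0, 0, 0.008, 0, 0, 0, 0, 0.008, 0, 0, 0, 0, 0.008], clamp_n=20)

```text
time_s: 21.65
position: [0.5825, -0.2694, 0.0066]
tool_rot: [[-0.953, -0.302, 0.002], [-0.302, 0.953, -0.001], [-0.001, -0.002, -1.0]]
ft_force: [-0.4, 1.6, 5.7]
grip_width: 0.0084
gripper_force: 2.8
```

Emit:
creep_tool(steps=[0, 0, 0, 0, 0.002, 0, 0, 0, 0, 0.002, 0, 0, 0, 0, 0.002, 0, 0, 0, 0, 0.002], clamp_n=25)

```text
time_s: 22.05
position: [0.5825, -0.2693, 0.0065]
tool_rot: [[-0.953, -0.302, 0.002], [-0.302, 0.953, -0.001], [-0.001, -0.001, -1.0]]
ft_force: [0.7, 1.7, 7.2]
grip_width: 0.0022
gripper_force: 3.3
```

Missed: the tips closed on top of the bite. I'll reopen, rise a little and remeasure it.

Converted, -0.05 m is -2.5, -0.03 m is -1.5.

Emit:
creep_tool(steps=[0, 0, -0.25, 0, 0.01, 0, 0, -1.5, 0, 0.03, 0, 0, -2.5, 0, 0.03, 0, 0, 0, 0, 0.03, 0, 0, 0, 0, 0.03])

```text
time_s: 22.55
position: [0.5823, -0.2695, 0.0915]
tool_rot: [[-0.953, -0.302, 0.002], [-0.302, 0.953, -0.002], [-0.002, -0.002, -1.0]]
ft_force: [1.2, -0.3, -1.0]
grip_width: 0.03
gripper_force: 0.0
```

Add to fit.py:
```python
def bite(c,zlo=.0055,zhi=.03):
    g=get_image('wrist');s=observe();P=cast(g,c,(3,130,40),(18,255,255),zlo,.06);P=P[P[:,2]<zhi];print(len(P),np.percentile(P[:,2],[5,50,95]).round(4));rep('bite',P[:,:2]);print('tcp',s['position'].round(4));return g,P,s
```

Run:
```python
from fit import *
g,P,s=bite((.5752,-.2486))
```

```text
2286 [0.007  0.0084 0.0096]
bite res 0.65 axis 106.0 len 52.7 wid 58.6 ctr [ 0.5755 -0.2498]
bite res 1.16 axis 107.0 len 52.5 wid 58.6 ctr [ 0.5758 -0.2497]
tcp [ 0.5817 -0.2691  0.09  ]
```

Emit:
creep_tool(steps=[0, -0.05, 2, 0.14, 0.03, 0, 0, 1.5, 0, 0.03, 0, 0, 0.5, 0, 0.03, 0, 0, 0.3, 0, 0.03, 0, 0, 0.15, 0, 0.03, 0, 0, 0, 0, 0.03])

```text
time_s: 23.2
position: [0.5827, -0.2704, 0.0018]
tool_rot: [[-0.957, -0.291, 0.001], [-0.291, 0.957, -0.001], [-0.001, -0.001, -1.0]]
ft_force: [0.6, -0.1, 1.1]
grip_width: 0.0303
gripper_force: 0.0
```

Emit:
creep_tool(steps=[0, 0, 0.05, 0, 0.03, 0, 0, 0, 0, 0.02, 0, 0, 0, 0, 0.014], clamp_n=20)

```text
time_s: 23.5
position: [0.5826, -0.2704, 0.0007]
tool_rot: [[-0.957, -0.291, 0.001], [-0.291, 0.957, -0.001], [-0.001, -0.001, -1.0]]
ft_force: [-0.6, -1.2, 1.3]
grip_width: 0.0141
gripper_force: 4.9
```

Emit:
creep_tool(steps=[0, 0, 0, 0, 0.008, 0, 0, 0, 0, 0.006, 0, 0, 0, 0, 0.006], clamp_n=20)

```text
time_s: 23.8
position: [0.5826, -0.2705, 0.0008]
tool_rot: [[-0.957, -0.291, 0.001], [-0.291, 0.957, -0.001], [-0.001, -0.001, -1.0]]
ft_force: [-1.3, -1.5, 6.5]
grip_width: 0.0126
gripper_force: 18.8
```

Gripped at 12.6 mm, which fits a flat pad on the curved bend. I'll lift it and check.

Emit:
creep_tool(steps=[0, 0, -0.25, 0, 0.006, 0, 0, -1, 0, 0.006, 0, 0, -2, 0, 0.006, 0, 0, -2, 0, 0.006, 0, 0, 0, 0, 0.006, 0, 0, 0, 0, 0.006], clamp_n=30)

```text
time_s: 24.4
position: [0.5823, -0.27, 0.1056]
tool_rot: [[-0.957, -0.291, 0.001], [-0.291, 0.957, -0.0], [-0.001, -0.001, -1.0]]
ft_force: [1.0, 1.1, -1.3]
grip_width: 0.012
gripper_force: 28.1
```

Run:
```python
from fit import *
g,P,s=bite((.5755,-.2495),.05,.14)
R=s['tool_rot'];T=(P-s['position'])@R;print(np.percentile(T,[1,50,99],axis=0).round(4))
A=np.c_[T[:,:2],np.ones(len(T))];k=np.linalg.lstsq(A,T[:,2],rcond=None)[0];print('tilt',k)
rep('tool',np.c_[T[:,1],-T[:,0]])
```

```text
4328 [0.1073 0.1131 0.1143]
bite res 4.24 axis 105.00000000000001 len 52.2 wid 54.3 ctr [ 0.5752 -0.251 ]
bite res 4.59 axis 104.0 len 51.9 wid 54.6 ctr [ 0.5753 -0.2512]
tcp [ 0.5818 -0.2697  0.1043]
[[-0.0216 -0.0053 -0.0104]
 [ 0.0175  0.0122 -0.0088]
 [ 0.0272  0.045  -0.0013]]
tilt [-0.0063857   0.01594335 -0.00833797]
tool res 4.19 axis 2.0 len 52.1 wid 54.4 ctr [ 0.0199 -0.0009]
tool res 4.65 axis 3.0000000000000004 len 51.9 wid 54.7 ctr [ 0.0196 -0.0008]
```

Add to fit.py:
```python
def bite_tool():
    g=get_image('wrist');s=observe();T=(cloud(g)-s['position'])@s['tool_rot']
    m=(cv2.inRange(hsv(g),(3,130,40),(18,255,255))>0)&(T[...,2]>-.012)&(T[...,2]<-.005)&(abs(T[...,0])<.04)&(T[...,1]>-.015)&(T[...,1]<.06);q=T[m]
    print('y ext',np.percentile(q[:,1],[.3,99.7]).round(4),'x ext',np.percentile(q[:,0],[.3,99.7]).round(4))
    for y in np.arange(-.008,.05,.004):
        L=q[(q[:,1]>=y)&(q[:,1]<y+.004)];print(round(y+.002,3),[ (np.percentile(L[L[:,0]*sg>0,0],[2,98]).round(4).tolist(),int((L[:,0]*sg>0).sum())) for sg in (1,-1) if (L[:,0]*sg>0).sum()>5])
```

Run:
```python
from fit import *
bite_tool()
```

```text
y ext [-0.0054  0.0462] x ext [-0.0234  0.0276]
-0.006 [([0.0006, 0.0103], 58), ([-0.0127, -0.0003], 66)]
-0.002 [([0.0005, 0.0169], 278), ([-0.0172, -0.0003], 250)]
0.002 [([0.0004, 0.0197], 312), ([-0.022, -0.0005], 305)]
0.006 [([0.0034, 0.0236], 296), ([-0.0243, -0.0031], 150)]
0.01 [([0.0115, 0.0256], 260)]
0.014 [([0.0145, 0.0264], 215)]
0.018 [([0.016, 0.0268], 209)]
0.022 [([0.0164, 0.0275], 218)]
0.026 [([0.0168, 0.0276], 211)]
0.03 [([0.0161, 0.0275], 212), ([-0.0204, -0.0191], 11)]
0.034 [([0.0161, 0.0271], 206), ([-0.0209, -0.0194], 30)]
0.038 [([0.0158, 0.0267], 217), ([-0.0215, -0.0196], 24)]
0.042 [([0.016, 0.0264], 195)]
0.046 [([0.0176, 0.0256], 92)]
0.05 []
```

Converted, 0.043 m is 2.15, 0.0092 m is 0.46, 8 degrees is 1.6.

Emit:
creep_tool(steps=[0.46, 2.15, -0.3, 0, 0.006, 0.46, 2.15, -0.3, 0, 0.006, 0.46, 2.15, -0.3, 0, 0.006, 0.46, 2.15, -0.3, 0, 0.006, 0.46, 2.15, 0, 0, 0.006, 0, 0, 0, 1.6, 0.006, 0, 0, 0, 1.6, 0.006, 0, 0, 0, 1.6, 0.006, 0, 0, 0, 0.34, 0.006, 0, 0, 0, 0, 0.006], clamp_n=30)

```text
time_s: 25.5
position: [0.4754, -0.0777, 0.1284]
tool_rot: [[-0.989, 0.151, -0.002], [0.151, 0.989, 0.001], [0.002, 0.001, -1.0]]
ft_force: [0.3, -1.1, -0.4]
grip_width: 0.0119
gripper_force: 28.1
```

Run:
```python
from fit import *
bite_tool();g,P,s=bite((.48,-.057),.11,.16)
g=get_image('wrist');brass(g)
```

```text
y ext [-0.0049  0.0467] x ext [-0.0227  0.0279]
-0.006 [([0.0002, 0.0091], 41), ([-0.0107, -0.0004], 37)]
-0.002 [([0.0002, 0.0167], 270), ([-0.0164, -0.0003], 235)]
0.002 [([0.0005, 0.0197], 304), ([-0.0203, -0.0004], 287)]
0.006 [([0.0028, 0.0234], 303), ([-0.0236, -0.0018], 190)]
0.01 [([0.0111, 0.0257], 254)]
0.014 [([0.0145, 0.0264], 208)]
0.018 [([0.0162, 0.0272], 212)]
0.022 [([0.0166, 0.0276], 215)]
0.026 [([0.0172, 0.0278], 209)]
0.03 [([0.017, 0.028], 212)]
0.034 [([0.0165, 0.0275], 209), ([-0.0207, -0.0191], 23)]
0.038 [([0.0161, 0.0273], 214), ([-0.021, -0.0196], 23)]
0.042 [([0.016, 0.0268], 191)]
0.046 [([0.0172, 0.0261], 117)]
0.05 []
4324 [0.1304 0.1361 0.1373]
bite res 4.7 axis 79.0 len 52.0 wid 54.3 ctr [ 0.4773 -0.0573]
bite res 4.71 axis 80.0 len 52.3 wid 54.0 ctr [ 0.4772 -0.0571]
tcp [ 0.4756 -0.0778  0.1286]
brass ((0.47079998254776, -0.10499999672174454), 0.011906780302524567) [ 0.47086603 -0.10503499]
```

Emit:
creep_tool(steps=[0, -0.015, 1.5, 0, 0.006, 0, 0, 1, 0, 0.006, 0, 0, 0.6, 0, 0.006, 0, 0, 0.3, 0, 0.006, 0, 0, 0.15, 0, 0.006, 0, 0, 0, 0, 0.006])

```text
time_s: 26.25
position: [0.4758, -0.0782, 0.0582]
tool_rot: [[-0.988, 0.152, 0.0], [0.152, 0.988, -0.0], [-0.0, -0.0, -1.0]]
ft_force: [-0.2, 0.1, 0.0]
grip_width: 0.0121
gripper_force: 28.1
```

Emit:
creep_tool(steps=[0, 0, 0.05, 0, 0.006, 0, 0, 0.05, 0, 0.006, 0, 0, 0, 0, 0.006])

```text
time_s: 26.55
position: [0.4758, -0.0782, 0.0563]
tool_rot: [[-0.988, 0.153, 0.0], [0.153, 0.988, -0.0], [-0.0, -0.0, -1.0]]
ft_force: [-0.2, 0.2, -0.3]
grip_width: 0.0119
gripper_force: 28.1
```

Converted, 0.001 m is 0.05.

Emit:
creep_tool(steps=[0, 0, 0.05, 0, 0.006, 0, 0, 0, 0, 0.006])

```text
time_s: 26.75
position: [0.4757, -0.0781, 0.0551]
tool_rot: [[-0.988, 0.153, -0.0], [0.153, 0.988, -0.0], [0.0, -0.0, -1.0]]
ft_force: [-0.3, -0.2, -0.5]
grip_width: 0.0122
gripper_force: 28.1
```

Emit:
creep_tool(steps=[0, 0.015, 0.04, 0, 0.006, 0, 0, 0, 0, 0.006])

```text
time_s: 26.95
position: [0.4757, -0.0778, 0.0542]
tool_rot: [[-0.988, 0.153, -0.0], [0.153, 0.988, 0.0], [0.0, 0.0, -1.0]]
ft_force: [0.6, -0.3, -0.2]
grip_width: 0.0119
gripper_force: 28.1
```

Emit:
creep_tool(steps=[0, 0, 0.025, 0, 0.006, 0, 0, 0, 0, 0.006])

```text
time_s: 27.15
position: [0.4757, -0.0778, 0.0538]
tool_rot: [[-0.988, 0.153, -0.0], [0.153, 0.988, 0.0], [0.0, 0.0, -1.0]]
ft_force: [0.7, 0.5, -0.5]
grip_width: 0.012
gripper_force: 28.1
```

Converted, 0.0005 m is 0.025.

Emit:
creep_tool(steps=[0, 0, 0.025, 0, 0.006, 0, 0, 0, 0, 0.006])

```text
time_s: 27.35
position: [0.4758, -0.0779, 0.0536]
tool_rot: [[-0.988, 0.153, 0.0], [0.153, 0.988, -0.0], [-0.0, -0.0, -1.0]]
ft_force: [-1.0, 0.0, 4.4]
grip_width: 0.0121
gripper_force: 28.5
```

Emit:
creep_tool(steps=[0, 0, 0.025, 0, 0.006, 0, 0, 0, 0, 0.006])

```text
time_s: 27.55
position: [0.4759, -0.078, 0.0535]
tool_rot: [[-0.988, 0.153, 0.001], [0.153, 0.988, -0.001], [-0.001, -0.0, -1.0]]
ft_force: [-3.2, 0.4, 9.1]
grip_width: 0.0117
gripper_force: 29.1
```

Contact. Ease off half a millimetre, open and rise.

Converted, -0.03 m is -1.5, -0.02 m is -1.

Emit:
creep_tool(steps=[0, 0, -0.03, 0, 0.006, 0, 0, 0, 0, 0.014, 0, 0, 0, 0, 0.02, 0, 0, 0, 0, 0.028, 0, 0, 0, 0, 0.028, 0, 0, -0.5, 0, 0.028, 0, 0, -1.5, 0, 0.028, 0, 0, -2.5, 0, 0.05, 0, 0, -1, 0, 0.085, 0, 0, 0, 0, 0.085])

```text
time_s: 28.55
position: [0.477, -0.0783, 0.1669]
tool_rot: [[-0.988, 0.153, 0.006], [0.153, 0.988, -0.003], [-0.007, -0.002, -1.0]]
ft_force: [0.1, -0.2, -0.0]
grip_width: 0.0703
gripper_force: 0.0
```

Run:
```python
from fit import *
g,P,s=bite((.48,-.057),.055,.08)
for y in (77,79.2,81):axfit(P,y)
a=np.radians(79.2);d=np.array([np.cos(a),np.sin(a)]);n=np.array([-d[1],d[0]]);q=np.c_[(P[:,:2]-[.48,-.0576])@d,(P[:,:2]-[.48,-.0576])@n]
for x in (.006,.010,.014,.018):
    L=q[(q[:,0]>x)&(q[:,0]<x+.004)];print(x,[np.percentile(L[L[:,1]*k>0,1],[1,99]).round(4) for k in (1,-1)])
A=np.c_[q,np.ones(len(q))];print('tilt',np.linalg.lstsq(A,P[:,2],rcond=None)[0].round(4));G=cast(g,(.48,-.058),(55,40,15),(92,255,255),.027);G=G[G[:,2]<.07];axfit(G,79.2)
```

```text
2037 [0.0582 0.0611 0.0623]
bite res 0.79 axis 76.0 len 51.9 wid 58.3 ctr [ 0.4794 -0.0585]
bite res 0.85 axis 75.0 len 52.1 wid 58.5 ctr [ 0.4792 -0.0583]
tcp [ 0.4761 -0.0779  0.1648]
77 ext [51.  57.9] ctr [ 0.4795 -0.0585]
79.2 ext [51.9 58.1] ctr [ 0.48   -0.0581]
81 ext [52.5 58.1] ctr [ 0.4803 -0.0578]
0.006 [array([0.0181, 0.0289]), array([-0.029 , -0.0177])]
0.01 [array([0.0181, 0.0288]), array([-0.0289, -0.0181])]
0.014 [array([0.0175, 0.0285]), array([-0.0295, -0.0181])]
0.018 [array([0.0177, 0.0283]), array([-0.0288, -0.0186])]
tilt [-0.0084  0.0009  0.0609]
79.2 ext [50.8 55.4] ctr [ 0.4764 -0.0544]
```

The bite sits centred and level (top at 61 mm). Now over the bow to the yellow cast.

Converted, -0.05 m is -2.5, 0.0453 m is 2.265.

Emit:
creep_tool(steps=[0, 0, -2.5, 0, 0.085, 0, 0, -2.5, 0, 0.085, 0, 0, -2.5, 0, 0.085, 0.63, 2.265, 0, 0, 0.085, 0.63, 2.265, 0, 0, 0.085, 0.63, 2.265, 0, 0, 0.085, 0.63, 2.265, 0, 0, 0.085, 0.63, 2.265, 0, 0, 0.085, 0.63, 2.265, 0, 0, 0.085, 0.63, 2.265, 0, 0, 0.085])

```text
time_s: 29.6
position: [0.4362, 0.2508, 0.312]
tool_rot: [[-0.988, 0.153, -0.003], [0.153, 0.988, -0.001], [0.002, -0.001, -1.0]]
ft_force: [1.0, 0.8, 0.6]
grip_width: 0.0848
gripper_force: 0.0
```

Emit:
creep_tool(steps=[0.63, 2.265, 0, -1.6, 0.085, 0.63, 2.265, 0, -1.6, 0.085, 0, 0, 1.5, -1.6, 0.085, 0, 0, 1.5, -1.6, 0.085, 0, 0, 1.5, -1.6, 0.085, 0, 0, 1.5, -1.6, 0.085, 0, 0, 1.5, -1.6, 0.085, 0, 0, 0, -1.6, 0.085, 0, 0, 0, 0, 0.085, 0, 0, 0, 0, 0.085])

```text
time_s: 30.6
position: [0.4195, 0.3411, 0.163]
tool_rot: [[-0.574, -0.819, -0.001], [-0.819, 0.574, -0.0], [0.001, 0.0, -1.0]]
ft_force: [-0.6, 0.5, 0.6]
grip_width: 0.0851
gripper_force: 0.0
```

Run:
```python
from fit import *
g=get_image('wrist');np.savez('w12.npz',**g);s=observe();print(s['position'],s['q'].round(1))
P=cast(g,(.44,.3576),(12,80,20),(30,255,255),.018);P=P[P[:,2]<.04];print(len(P),np.percentile(P[:,2],[1,5,50,95]).round(4))
Q=P[P[:,2]>.0225,:2];rep('yellow',Q)
h=cv2.convexHull((Q*1e4).astype('f4'))[:,0];ap=cv2.approxPolyDP(h.reshape(-1,1,2),12,True)[:,0]/1e4
for i in range(len(ap)):
    e=ap[(i+1)%len(ap)]-ap[i];print(ap[i].round(4),'len',np.linalg.norm(e).round(4),'dir',np.degrees(np.arctan2(e[1],e[0])).round(1))
T=topdown(g,.38,.50,.30,.42,.026,.00025);cv2.imwrite('pics/y.png',T[:,:,::-1])
```

```text
[0.41964096 0.34120559 0.16341488] [  26.6   24.2   82.1    0.    73.7 -118.4]
3198 [0.0204 0.0244 0.0256 0.0268]
yellow res 0.77 axis 51.0 len 56.5 wid 62.9 ctr [0.4415 0.3568]
yellow res 1.08 axis 50.0 len 56.6 wid 63.0 ctr [0.4414 0.3569]
[0.4764 0.3644] len 0.0416 dir 140.5
[0.4444 0.3908] len 0.0053 dir 170.2
[0.4391 0.3917] len 0.0137 dir -162.7
[0.4261 0.3877] len 0.0203 dir -124.1
[0.4147 0.3709] len 0.0187 dir -93.9
[0.4134 0.3522] len 0.0131 dir -67.7
[0.4184 0.3401] len 0.0129 dir -40.0
[0.4282 0.3318] len 0.0173 dir -10.0
[0.4452 0.3288] len 0.0165 dir 19.4
[0.4608 0.3343] len 0.0216 dir 45.1
[0.4761 0.3496] len 0.0148 dir 88.7
```

The hull gives a back flat of 42 mm with its normal at 50.5° and a 13 mm front flat opposite. The centre is (.4415,.3568), 56.5 x 63 mm. So yellow's yaw is 50.5° and I need to turn the tool back.

The rows are not in the units I measure in: shifts go in units of 20 mm and turns go in units of 5 degrees. I convert before sending: -0.0254 m is -1.27, -0.009 m is -0.45, 8.5 degrees is 1.7.

Emit:
creep_tool(steps=[-1.27, -0.45, 0, 1.7, 0.085, 0, 0, 0, 1.7, 0.085, 0, 0, 0, 1.7, 0.085, 0, 0, 0, 1.7, 0.085, 0, 0, 0, 1.7, 0.085, 0, 0, 0, 1.7, 0.085, 0, 0, 0, 1.7, 0.085, 0, 0, 0, 1.7, 0.085, 0, 0, 0, 1.7, 0.085, 0, 0, 0, 1.7, 0.085])

```text
time_s: 31.65
position: [0.4416, 0.3569, 0.1638]
tool_rot: [[-0.863, 0.505, 0.001], [0.505, 0.863, 0.0], [-0.0, 0.001, -1.0]]
ft_force: [-0.4, 0.1, 0.3]
grip_width: 0.0849
gripper_force: 0.0
```

Emit:
creep_tool(steps=[0, 0, 0, 1.7, 0.085, 0, 0, 1, 0.2, 0.085, 0, 0, 1, 0, 0.085, 0, 0, 0, 0, 0.085, 0, 0, 0, 0, 0.085])

```text
time_s: 32.15
position: [0.4417, 0.357, 0.1241]
tool_rot: [[-0.773, 0.634, 0.0], [0.634, 0.773, 0.0], [-0.0, 0.0, -1.0]]
ft_force: [-0.5, 0.2, 0.5]
grip_width: 0.0852
gripper_force: 0.0
```

Run:
```python
from fit import *
g=get_image('wrist');s=observe();print(s['position'])
P=cast(g,(.44,.3576),(12,80,20),(30,255,255),.018);P=P[P[:,2]<.04]
Q=P[P[:,2]>.0225,:2];rep('yellow',Q);p=s['position'];print('yaw tool y',np.degrees(np.arctan2(s['tool_rot'][1,1],s['tool_rot'][0,1])))
print(tool([.4415-p[0],.3568-p[1],.009-p[2]]))
h=cv2.convexHull((Q*1e4).astype('f4'))[:,0];ap=cv2.approxPolyDP(h.reshape(-1,1,2),12,True)[:,0]/1e4
for i in range(len(ap)):
    e=ap[(i+1)%len(ap)]-ap[i]
    if np.linalg.norm(e)>.03:print('len',np.linalg.norm(e).round(4),'dir',np.degrees(np.arctan2(e[1],e[0])).round(1))
```

```text
[0.44195062 0.35713814 0.12452704]
yellow res 0.56 axis 50.0 len 56.0 wid 63.2 ctr [0.4415 0.3572]
yellow res 0.82 axis 51.0 len 56.0 wid 63.2 ctr [0.4418 0.3572]
yaw tool y 50.650250146585584
[ 0.00021197 -0.00072317  0.11552595]
len 0.0397 dir 139.1
```

Converted, 0.045 m is 2.25, 0.04 m is 2, 0.5 degrees is 0.1.

Emit:
creep_tool(steps=[0, 0, 2.25, 0.1, 0.085, 0, 0, 2, 0, 0.085, 0, 0, 1, 0, 0.085, 0, 0, 0.5, 0, 0.085, 0, 0, 0, 0, 0.085, 0, 0, 0, 0, 0.07, 0, 0, 0, 0, 0.062, 0, 0, 0, 0, 0.056, 0, 0, 0, 0, 0.05, 0, 0, 0, 0, 0.05], clamp_n=30)

```text
time_s: 33.2
position: [0.4421, 0.3572, 0.0098]
tool_rot: [[-0.768, 0.64, 0.002], [0.64, 0.768, 0.001], [-0.001, 0.002, -1.0]]
ft_force: [-1.1, -0.5, 6.9]
grip_width: 0.0551
gripper_force: 31.2
```

Emit:
creep_tool(steps=[0, 0, 0, 0, 0.05, 0, 0, -0.5, 0, 0.05, 0, 0, -2, 0, 0.05, 0, 0, -2.5, 0, 0.05, 0, 0, -2.5, 0, 0.05, 0, 0, 0, 0, 0.05, 0, 0, 0, 0, 0.05], clamp_n=40)

```text
time_s: 33.9
position: [0.4414, 0.3569, 0.1596]
tool_rot: [[-0.768, 0.64, 0.002], [0.64, 0.768, 0.001], [-0.001, 0.002, -1.0]]
ft_force: [0.1, -0.5, -1.9]
grip_width: 0.0546
gripper_force: 43.3
```

Run:
```python
from fit import *
g,q=held((12,80,20),(30,255,255),(-.03,.02));T=q[q[:,2]<-.010]
print(len(T),np.percentile(T,[.5,50,99.5],axis=0).round(4).tolist());rep('y in tool (y,-x)',np.c_[T[:,1],-T[:,0]])
A=np.c_[T[:,:2],np.ones(len(T))];print('tilt',np.linalg.lstsq(A,T[:,2],rcond=None)[0].round(4))
```

```text
tcp [0.4409 0.3566 0.1581] 13488 ext [[-0.0298, -0.0251, -0.0186], [0.0055, 0.0047, -0.0171], [0.0333, 0.0287, 0.0036]]
12618 [[-0.0298, -0.0252, -0.0186], [0.0037, 0.0044, -0.0171], [0.0313, 0.0287, -0.0109]]
y in tool (y,-x) res 0.84 axis 0.0 len 56.3 wid 64.0 ctr [0.0021 0.    ]
y in tool (y,-x) res 1.22 axis 179.0 len 56.5 wid 64.0 ctr [0.0022 0.0003]
tilt [ 0.0149 -0.0046 -0.017 ]
```

Yellow is held level and centred. Carry it high over the bow.

Emit:
creep_tool(steps=[0, 0, -2.5, 0, 0.05, 0, 0, -2.5, 0, 0.05, 0, 0, -2.5, 0, 0.05, 0, 0, -1.5, 0, 0.05, -1.64, -1.63, 0, 0, 0.05, -1.64, -1.63, 0, 0, 0.05, -1.64, -1.63, 0, 0, 0.05, -1.64, -1.63, 0, 0, 0.05, -1.64, -1.63, 0, 0, 0.05, -1.64, -1.63, 0, 0, 0.05], clamp_n=40)

```text
time_s: 34.95
position: [0.467, 0.0789, 0.3367]
tool_rot: [[-0.768, 0.64, -0.004], [0.64, 0.768, 0.0], [0.003, -0.002, -1.0]]
ft_force: [0.5, -0.1, -1.6]
grip_width: 0.0545
gripper_force: 43.8
```

Emit:
creep_tool(steps=[-1.64, -1.63, 0, 0, 0.05, -1.64, -1.63, 0, 0, 0.05, -1.64, -1.63, 0, 0, 0.05, 0, 0, 0, -1.6, 0.05, 0, 0, 1.5, -1.6, 0.05, 0, 0, 2.5, -1.6, 0.05, 0, 0, 2.5, -1, 0.05, 0, 0, 2.5, 0, 0.05, 0, 0, 0, 0, 0.05, 0, 0, 0, 0, 0.05])

```text
time_s: 35.95
position: [0.4806, -0.0575, 0.1587]
tool_rot: [[-0.982, 0.188, -0.002], [0.188, 0.982, 0.001], [0.002, 0.0, -1.0]]
ft_force: [0.8, -0.2, -0.5]
grip_width: 0.0547
gripper_force: 43.9
```

Run:
```python
from fit import *
s=observe();p=s['position'];print(p,np.degrees(np.arctan2(s['tool_rot'][1,1],s['tool_rot'][0,1])),s['tool_rot'].T@np.array([.480-p[0],-.0579-p[1],.0702-p[2]]))
```

```text
[ 0.48062266 -0.05750859  0.15867433] 79.19176669858321 [ 0.00036834 -0.00053233  0.08847502]
```

Converted, 0.04 m is 2, 0.025 m is 1.25.

Emit:
creep_tool(steps=[0.02, -0.025, 2, 0, 0.05, 0, 0, 1.25, 0, 0.05, 0, 0, 0.6, 0, 0.05, 0, 0, 0.3, 0, 0.05, 0, 0, 0.15, 0, 0.05, 0, 0, 0, 0, 0.05])

```text
time_s: 36.55
position: [0.4808, -0.0582, 0.0736]
tool_rot: [[-0.982, 0.187, 0.002], [0.187, 0.982, -0.001], [-0.002, -0.0, -1.0]]
ft_force: [1.1, -0.4, -1.9]
grip_width: 0.0548
gripper_force: 43.8
```

Emit:
creep_tool(steps=[0, 0, 0.05, 0, 0.05, 0, 0, 0, 0, 0.05])

```text
time_s: 36.75
position: [0.4803, -0.058, 0.072]
tool_rot: [[-0.982, 0.187, 0.001], [0.187, 0.982, -0.0], [-0.001, -0.0, -1.0]]
ft_force: [0.2, 0.4, -2.1]
grip_width: 0.0548
gripper_force: 43.8
```

Converted, 0.001 m is 0.05.

Emit:
creep_tool(steps=[0, 0, 0.05, 0, 0.05, 0, 0, 0, 0, 0.05])

```text
time_s: 36.95
position: [0.4802, -0.058, 0.0707]
tool_rot: [[-0.982, 0.187, 0.001], [0.187, 0.982, -0.0], [-0.001, -0.0, -1.0]]
ft_force: [0.2, 0.4, 0.8]
grip_width: 0.0545
gripper_force: 44.0
```

Converted, 0.0006 m is 0.03.

Emit:
creep_tool(steps=[0, 0, 0.03, 0, 0.05, 0, 0, 0, 0, 0.05])

```text
time_s: 37.15
position: [0.4803, -0.058, 0.0707]
tool_rot: [[-0.982, 0.187, 0.001], [0.187, 0.982, -0.0], [-0.001, -0.0, -1.0]]
ft_force: [-2.0, 0.8, 9.0]
grip_width: 0.0547
gripper_force: 44.9
```

Converted, -0.0005 m is -0.025, -0.05 m is -2.5.

Emit:
creep_tool(steps=[0, 0, -0.025, 0, 0.05, 0, 0, 0, 0, 0.057, 0, 0, 0, 0, 0.062, 0, 0, 0, 0, 0.075, 0, 0, 0, 0, 0.085, 0, 0, -1, 0, 0.085, 0, 0, -2, 0, 0.085, 0, 0, -2.5, 0, 0.085, 0, 0, 0, 0, 0.085, 0, 0, 0, 0, 0.085])

```text
time_s: 38.15
position: [0.4802, -0.0579, 0.181]
tool_rot: [[-0.982, 0.187, 0.002], [0.187, 0.982, -0.001], [-0.002, -0.0, -1.0]]
ft_force: [-0.1, -1.1, -0.2]
grip_width: 0.085
gripper_force: 0.0
```

Run:
```python
from fit import *
g=get_image('wrist');s=observe();P=cast(g,(.48,-.058),(12,80,20),(30,255,255),.075);P=P[P[:,2]<.1];print(s['position'],len(P),np.percentile(P[:,2],[5,50,95]).round(4))
rep('y',P[:,:2]);axfit(P,79.2)
A=np.c_[P[:,:2]-[.48,-.058],np.ones(len(P))];print('tilt',np.linalg.lstsq(A,P[:,2],rcond=None)[0].round(4))
```

```text
[ 0.4796743  -0.05775411  0.17983838] 4629 [0.0851 0.0864 0.0875]
y res 1.22 axis 81.0 len 56.3 wid 65.1 ctr [ 0.4801 -0.0568]
y res 1.23 axis 80.0 len 56.0 wid 65.1 ctr [ 0.48   -0.0569]
79.2 ext [54.6 62. ] ctr [ 0.4802 -0.0569]
tilt [ 0.0207 -0.002   0.0862]
```

The stack is complete, centred and level, with its top at 86 mm as specified. Now the bow: rise, move behind it, turn the fingers across the beam, and measure its angle.

Converted, 0.041 m is 2.05, -0.05 m is -2.5.

Emit:
creep_tool(steps=[0, 0, -2.5, 0, 0.085, 0, 0, -2.5, 0, 0.085, 0, 0, -2.5, 0, 0.085, 0, 0, -1.5, 0, 0.085, 0, 2.05, 0, 0, 0.06, 0, 2.05, 0, 0, 0.05, 0, 2.05, 0, 0, 0.05, 0, 2.05, 0, 0, 0.05, 0, 0, 0, 0, 0.05, 0, 0, 0, 0, 0.05])

```text
time_s: 39.2
position: [0.5107, 0.1037, 0.3587]
tool_rot: [[-0.983, 0.186, -0.003], [0.186, 0.983, -0.0], [0.003, -0.001, -1.0]]
ft_force: [-0.2, -1.1, -0.4]
grip_width: 0.0501
gripper_force: 0.0
```

Add to fit.py:
```python
AX=np.radians(79.2);X=np.array([np.cos(AX),np.sin(AX),0]);Y=np.array([-X[1],X[0],0]);S=np.array([.480,-.0577,0])
def art(W): return np.stack([(W-S)@X,(W-S)@Y,W[...,2]],-1)
def bow(g,tcp=None):
    A=art(cloud(g));H=hsv(g)
    m=(A[...,2]>.125)&(A[...,2]<.30)&(abs(A[...,1])<.012)&(A[...,0]>.06)&(A[...,0]<.22)&(H[...,1]<90)&(H[...,2]>30)
    return A,m
```

Run:
```python
from fit import *
g=get_image('wrist');np.savez('w13.npz',**g);A,m=bow(g);q=A[m];print(len(q),observe()['position'])
for z in np.arange(.12,.29,.01):
    L=q[(q[:,2]>=z)&(q[:,2]<z+.01)]
    if len(L)>4:print(round(z+.005,3),len(L),'x',np.percentile(L[:,0],[2,50,98]).round(4),'lat',np.percentile(L[:,1],[2,50,98]).round(4))
cv2.imwrite('pics/bow.png',g['pixels'][:,:,::-1])
```

```text
1076 [0.51072121 0.10284119 0.35907925]
0.125 52 x [0.0885 0.0932 0.1027] lat [-0.0075  0.0009  0.0088]
0.135 79 x [0.0959 0.1004 0.1052] lat [-0.0068  0.0004  0.0054]
0.185 31 x [0.1536 0.1564 0.185 ] lat [-0.005   0.0049  0.008 ]
0.195 136 x [0.1555 0.1625 0.1865] lat [-0.005   0.0019  0.0052]
0.205 239 x [0.1662 0.1749 0.1838] lat [-0.0078 -0.0002  0.0051]
0.215 88 x [0.1571 0.1636 0.1779] lat [-0.0048 -0.0009  0.0026]
0.225 75 x [0.1459 0.152  0.1572] lat [-0.004  -0.0005  0.0013]
0.235 83 x [0.1363 0.1419 0.1477] lat [-0.0036 -0.0007  0.0013]
0.245 89 x [0.1264 0.1318 0.1372] lat [-0.0038 -0.0008  0.0014]
0.255 108 x [0.1161 0.1219 0.1275] lat [-0.0041 -0.0005  0.0016]
0.265 92 x [0.1076 0.113  0.1178] lat [-0.0041 -0.0008  0.0016]
```

Beam and pin points give a bow angle of about 2.35 and a lateral offset near 0 (−0.5 mm). To keep the gripper body off the pin I'll pinch at r = 136 mm from the axle. First I'll turn the tool 90°.

Emit:
creep_tool(steps=[0, 0, 0, 1.7, 0.05, 0, 0, 0, 1.7, 0.05, 0, 0, 0, 1.7, 0.05, 0, 0, 0, 1.7, 0.05, 0, 0, 0, 1.7, 0.05, 0, 0, 0, 1.7, 0.05, 0, 0, 0, 1.7, 0.05, 0, 0, 0, 1.7, 0.05, 0, 0, 0, 1.7, 0.05, 0, 0, 0, 1.7, 0.05])

```text
time_s: 40.25
position: [0.5107, 0.1017, 0.3598]
tool_rot: [[0.109, 0.994, -0.001], [0.994, -0.109, -0.0], [-0.0, -0.001, -1.0]]
ft_force: [0.1, -0.3, -0.4]
grip_width: 0.05
gripper_force: 0.0
```

Emit:
creep_tool(steps=[0.7, 0, 0, 1, 0.05, 0, 0, 0, 0, 0.05, 0, 0, 0, 0, 0.05])

```text
time_s: 40.55
position: [0.5121, 0.1161, 0.36]
tool_rot: [[0.186, 0.983, -0.001], [0.983, -0.186, -0.0], [-0.0, -0.001, -1.0]]
ft_force: [-0.1, -0.6, 0.7]
grip_width: 0.0496
gripper_force: 0.0
```

Run:
```python
from fit import *
s=observe();p=s['position'];print(p,art(p),s['tool_rot'].round(3).tolist(),s['q'].round(1))
g=get_image('wrist');A,m=bow(g);q=A[m];print(len(q))
for z in np.arange(.12,.29,.01):
    L=q[(q[:,2]>=z)&(q[:,2]<z+.01)]
    if len(L)>4:print(round(z+.005,3),len(L),'x',np.percentile(L[:,0],[2,50,98]).round(4),'lat',np.percentile(L[:,1],[2,50,98]).round(4))
cv2.imwrite('pics/bow2.png',g['pixels'][:,:,::-1])
```

```text
[0.51214812 0.11611479 0.36001377] [0.17676001 0.00099095 0.36001377] [[0.186, 0.983, -0.001], [0.983, -0.186, -0.0], [-0.0, -0.001, -1.0]] [-1.000e-01  1.590e+01  6.200e+01 -0.000e+00  1.021e+02  1.060e+01]
899
0.125 9 x [0.0903 0.093  0.0944] lat [-0.0066  0.0045  0.0081]
0.185 19 x [0.151  0.1543 0.1572] lat [-0.0105  0.0028  0.0077]
0.195 80 x [0.1561 0.1652 0.1865] lat [-0.0084 -0.0012  0.0048]
0.205 240 x [0.1666 0.1765 0.1834] lat [-0.0089 -0.0022  0.0046]
0.215 96 x [0.1565 0.1628 0.1775] lat [-0.0052 -0.0022  0.0007]
0.225 83 x [0.1465 0.1518 0.1573] lat [-0.004  -0.0022  0.0006]
0.235 95 x [0.1353 0.1416 0.1476] lat [-0.0049 -0.0022  0.0006]
0.245 106 x [0.1251 0.1312 0.1374] lat [-0.0048 -0.0022  0.0005]
0.255 97 x [0.1168 0.122  0.1269] lat [-0.0048 -0.0021  0.0005]
0.265 73 x [0.108  0.1137 0.118 ] lat [-0.0039 -0.0021  0.0004]
```

Converted, 0.0025 m is 0.125, 0.001 m is 0.05.

Emit:
creep_tool(steps=[0.05, 0.125, 2, 0, 0.05, 0, 0, 2, 0, 0.05, 0, 0, 2, 0, 0.05, 0, 0, 1, 0, 0.04, 0, 0, 0.5, 0, 0.04, 0, 0, 0.35, 0, 0.03, 0, 0, 0, 0, 0.025, 0, 0, 0, 0, 0.02], clamp_n=20)

```text
time_s: 41.4
position: [0.5153, 0.1175, 0.2044]
tool_rot: [[0.187, 0.982, 0.002], [0.982, -0.187, -0.0], [0.0, 0.002, -1.0]]
ft_force: [0.1, 0.7, 0.7]
grip_width: 0.0201
gripper_force: 0.0
```

Emit:
creep_tool(steps=[0, 0, 0, 0, 0.016, 0, 0, 0, 0, 0.012, 0, 0, 0, 0, 0.010, 0, 0, 0, 0, 0.010], clamp_n=20)

```text
time_s: 41.8
position: [0.5149, 0.118, 0.2039]
tool_rot: [[0.187, 0.982, 0.001], [0.982, -0.187, 0.001], [0.001, 0.001, -1.0]]
ft_force: [-1.3, 2.9, 4.8]
grip_width: 0.0123
gripper_force: 19.7
```

Run:
```python
from fit import *
s=observe();p=s['position'];print(art(p))
```

```text
[ 0.17912567 -0.00140341  0.20389074]
```

The beam is pinched (ρ ≈ 138 mm, angle 2.35). I'll compute the arc increments.

Run:
```python
import numpy as np
t=2.352-np.arange(17)*.147;x=-.1379*np.cos(t);z=.1379*np.sin(t)
for k in range(16):print(k,round(t[k+1],2),round(x[k+1]-x[k],4),round(-(z[k+1]-z[k]),4))
```

```text
0 2.2 -0.0154 -0.0132
1 2.06 -0.0172 -0.0108
2 1.91 -0.0185 -0.0081
3 1.76 -0.0195 -0.0053
4 1.62 -0.0201 -0.0024
5 1.47 -0.0202 0.0006
6 1.32 -0.0199 0.0035
7 1.18 -0.0192 0.0064
8 1.03 -0.0181 0.0091
9 0.88 -0.0165 0.0117
10 0.73 -0.0146 0.014
11 0.59 -0.0124 0.016
12 0.44 -0.01 0.0176
13 0.29 -0.0073 0.0189
14 0.15 -0.0044 0.0198
15 0.0 -0.0015 0.0202
```

Emit:
creep_tool(steps=[-0.385, 0, -0.33, 0, 0.01, -0.385, 0, -0.33, 0, 0.01, -0.86, 0, -0.54, 0, 0.01, -0.925, 0, -0.405, 0, 0.01, 0, 0, 0, 0, 0.01], clamp_n=20)

```text
time_s: 42.3
position: [0.5047, 0.066, 0.236]
tool_rot: [[0.189, 0.982, -0.001], [0.982, -0.189, -0.001], [-0.001, -0.0, -1.0]]
ft_force: [-3.6, 0.9, 3.5]
grip_width: 0.0123
gripper_force: 20.3
```

Converted, -0.0202 m is -1.01, -0.0201 m is -1.005.

Emit:
creep_tool(steps=[-0.975, 0, -0.265, 0, 0.01, -1.005, 0, -0.12, 0, 0.01, -1.01, 0, 0.03, 0, 0.01, -0.995, 0, 0.175, 0, 0.01, -0.96, 0, 0.32, 0, 0.01, -0.905, 0, 0.455, 0, 0.01, 0, 0, 0, 0, 0.01], clamp_n=20)

```text
time_s: 43.0
position: [0.4819, -0.0497, 0.2234]
tool_rot: [[0.189, 0.982, -0.003], [0.982, -0.189, -0.003], [-0.004, -0.003, -1.0]]
ft_force: [-9.8, -5.2, 10.7]
grip_width: 0.012
gripper_force: 28.9
```

Run:
```python
from fit import *
s=observe();p=s['position'];a=art(p);print(a,'theta',np.arctan2(a[2]+.002-.108,.082-a[0]),'r',np.hypot(a[2]+.002-.108,.082-a[0]))
A,m=bow(get_image('wrist'));print(s['grip_width'])
```

```text
[ 0.00822788 -0.00032372  0.22344786] theta 1.009951849432135 r 0.1386950779000496
0.012004860540999527
```

Converted, -0.001 m is -0.05, 0.0189 m is 0.945.

Emit:
creep_tool(steps=[-0.825, -0.05, 0.585, 0, 0.01, -0.73, 0, 0.7, 0, 0.01, -0.62, 0, 0.8, 0, 0.01, -0.5, 0, 0.88, 0, 0.01, -0.365, 0, 0.945, 0, 0.01, 0, 0, 0, 0, 0.01], clamp_n=20)

```text
time_s: 43.65
position: [0.4698, -0.1092, 0.1437]
tool_rot: [[0.188, 0.982, -0.004], [0.982, -0.188, -0.003], [-0.004, -0.003, -1.0]]
ft_force: [-7.8, -10.9, 3.7]
grip_width: 0.0124
gripper_force: 44.4
```

Run:
```python
from fit import *
s=observe();p=s['position'];a=art(p);print(a,'theta',np.arctan2(a[2]+.002-.108,.082-a[0]),'r',np.hypot(a[2]+.002-.108,.082-a[0]))
```

```text
[-0.05250907  0.00032716  0.1436564 ] theta 0.27296637173282473 r 0.13968068387368915
```

Converted, 0.01 m is 0.5, -0.003 m is -0.15.

Emit:
creep_tool(steps=[-0.15, 0, 0.5, 0, 0.01, -0.1, 0, 0.5, 0, 0.01, -0.025, 0, 0.5, 0, 0.01, 0, 0, 0.3, 0, 0.01, 0, 0, 0, 0, 0.01], clamp_n=20)

```text
time_s: 44.15
position: [0.4689, -0.114, 0.1084]
tool_rot: [[0.187, 0.982, -0.004], [0.982, -0.187, -0.003], [-0.004, -0.003, -1.0]]
ft_force: [-7.6, -11.5, 1.4]
grip_width: 0.0123
gripper_force: 49.3
```

Emit:
creep_tool(steps=[0, 0, 0.05, 0, 0.01, 0, 0, 0.05, 0, 0.01, 0, 0, 0, 0, 0.01], clamp_n=20)

```text
time_s: 44.45
position: [0.4689, -0.114, 0.107]
tool_rot: [[0.187, 0.982, -0.003], [0.982, -0.187, -0.004], [-0.004, -0.002, -1.0]]
ft_force: [-9.3, -12.0, 2.6]
grip_width: 0.0125
gripper_force: 49.7
```

Converted, 0.001 m is 0.05.

Emit:
creep_tool(steps=[0, 0, 0.05, 0, 0.01, 0, 0, 0.05, 0, 0.01, 0, 0, 0, 0, 0.01], clamp_n=20)

```text
time_s: 44.75
position: [0.4689, -0.114, 0.105]
tool_rot: [[0.187, 0.982, -0.003], [0.982, -0.187, -0.003], [-0.004, -0.002, -1.0]]
ft_force: [-9.5, -11.5, 1.8]
grip_width: 0.0125
gripper_force: 49.9
```

Emit:
creep_tool(steps=[0, 0, 0.05, 0, 0.01, 0, 0, 0.05, 0, 0.01, 0, 0, 0, 0, 0.01], clamp_n=20)

```text
time_s: 45.05
position: [0.4689, -0.1139, 0.103]
tool_rot: [[0.187, 0.982, -0.003], [0.982, -0.187, -0.003], [-0.004, -0.002, -1.0]]
ft_force: [-8.3, -11.4, 3.3]
grip_width: 0.0122
gripper_force: 50.3
```

Converted, 0.001 m is 0.05.

Emit:
creep_tool(steps=[0, 0, 0.05, 0, 0.01, 0, 0, 0.05, 0, 0.01, 0, 0, 0, 0, 0.01], clamp_n=20)

```text
time_s: 45.35
position: [0.4689, -0.1138, 0.101]
tool_rot: [[0.187, 0.982, -0.003], [0.982, -0.187, -0.003], [-0.004, -0.002, -1.0]]
ft_force: [-8.4, -11.0, 1.8]
grip_width: 0.0123
gripper_force: 50.5
```

Emit:
creep_tool(steps=[0, 0, 0.05, 0, 0.01, 0, 0, 0.05, 0, 0.01, 0, 0, 0, 0, 0.01], clamp_n=20)

```text
time_s: 45.65
position: [0.4689, -0.1136, 0.0989]
tool_rot: [[0.187, 0.982, -0.003], [0.982, -0.187, -0.003], [-0.003, -0.002, -1.0]]
ft_force: [-7.6, -9.8, 1.3]
grip_width: 0.0123
gripper_force: 50.9
```

Run:
```python
from fit import *
g=get_image('wrist');A=art(cloud(g));m=(abs(A[...,1])<.006)&(A[...,0]>-.08)&(A[...,0]<.07)&(A[...,2]>.085)&(A[...,2]<.14);q=A[m]
for x in np.arange(-.07,.07,.01):
    L=q[(q[:,0]>=x)&(q[:,0]<x+.01)]
    if len(L)>3:print(round(x+.005,3),len(L),np.percentile(L[:,2],[5,50,95]).round(4))
```

```text
-0.065 75 [0.1051 0.1285 0.1384]
-0.055 273 [0.1144 0.1157 0.1377]
-0.045 765 [0.1145 0.116  0.1269]
-0.035 584 [0.1141 0.1153 0.1163]
-0.025 617 [0.114  0.1152 0.1162]
-0.015 647 [0.1141 0.1151 0.1161]
-0.005 613 [0.1145 0.1219 0.123 ]
0.005 886 [0.1139 0.1213 0.1228]
0.015 811 [0.1135 0.1148 0.1159]
0.025 871 [0.1133 0.1146 0.1158]
0.035 936 [0.113  0.1145 0.1157]
0.045 1012 [0.113  0.1144 0.1157]
0.055 204 [0.1129 0.1144 0.1156]
```

Converted, 0.001 m is 0.05.

Emit:
creep_tool(steps=[0, 0, 0.05, 0, 0.01, 0, 0, 0.05, 0, 0.01, 0, 0, 0, 0, 0.01], clamp_n=20)

```text
time_s: 46.0
position: [0.469, -0.1136, 0.0973]
tool_rot: [[0.187, 0.982, -0.003], [0.982, -0.187, -0.003], [-0.003, -0.002, -1.0]]
ft_force: [-9.3, -10.1, 5.4]
grip_width: 0.0123
gripper_force: 51.3
```

Emit:
creep_tool(steps=[0, 0, 0.05, 0, 0.01, 0, 0, 0.05, 0, 0.01, 0, 0, 0, 0, 0.01], clamp_n=20)

```text
time_s: 46.3
position: [0.4691, -0.1137, 0.0967]
tool_rot: [[0.187, 0.982, -0.002], [0.982, -0.187, -0.004], [-0.004, -0.001, -1.0]]
ft_force: [-13.9, -7.3, 20.9]
grip_width: 0.0121
gripper_force: 53.5
```

Firm stop reached (21 N). Release, rise, and check that the beam is level.

Emit:
creep_tool(steps=[0, 0, 0, 0, 0.018, 0, 0, 0, 0, 0.028, 0, 0, 0, 0, 0.03, 0, 0, -1, 0, 0.03, 0, 0, -2, 0, 0.03, 0, 0, -2.5, 0, 0.03, 0, 0, 0, 0, 0.03, 0, 0, 0, 0, 0.03], clamp_n=20)

```text
time_s: 47.1
position: [0.4702, -0.1124, 0.2057]
tool_rot: [[0.187, 0.982, 0.002], [0.982, -0.187, -0.001], [-0.001, 0.002, -1.0]]
ft_force: [-0.3, -0.4, -0.8]
grip_width: 0.0299
gripper_force: 0.0
```

Run:
```python
from fit import *
s=observe();print(art(s['position']))
g=get_image('wrist');W=cloud(g);A=art(W);m=(abs(A[...,1])<.005)&(A[...,0]>-.09)&(A[...,0]<.07)&(A[...,2]>.085)&(A[...,2]<.14);q=A[m]
for x in np.arange(-.07,.07,.01):
    L=q[(q[:,0]>=x)&(q[:,0]<x+.01)]
    if len(L)>3:print(round(x+.005,3),len(L),np.percentile(L[:,2],[5,50,95]).round(4))
a=cv2.resize(g['pixels'][:,:,::-1],(400,300));gs=get_image('side');gc=get_image('scene')
b=cv2.resize(gs['pixels'][100:270,170:400,::-1],(400,300));c=cv2.resize(gc['pixels'][120:320,180:320,::-1],(400,570))
cv2.imwrite('pics/end.png',np.hstack([np.vstack([a,b])[:570],c]))
```

```text
[-0.05551915 -0.00061692  0.20570793]
-0.055 86 [0.1129 0.1138 0.1243]
-0.045 195 [0.113  0.1143 0.1244]
-0.035 166 [0.113  0.1139 0.1151]
-0.025 187 [0.113  0.1141 0.1151]
-0.015 187 [0.1129 0.1141 0.115 ]
-0.005 182 [0.1136 0.1207 0.1222]
0.005 209 [0.1134 0.1203 0.1218]
0.015 210 [0.113  0.1141 0.1155]
0.025 210 [0.1128 0.1141 0.1151]
0.035 221 [0.1129 0.1139 0.1151]
0.045 229 [0.1129 0.114  0.1152]
0.055 244 [0.1128 0.1141 0.1152]
0.065 257 [0.1132 0.1146 0.1159]
```

View pics/end.png

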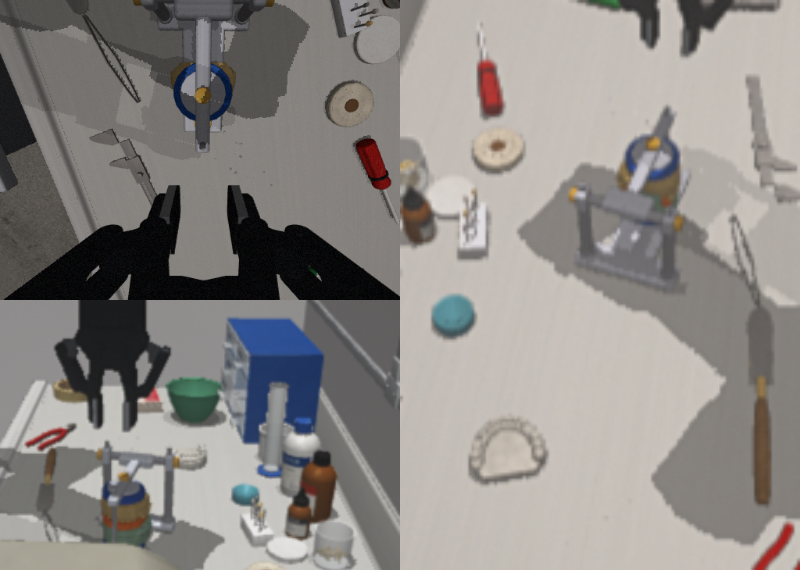

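The picture shows the bow shut level over the stack: beam top flat at 114 mm all along (wrist view at (203,90)), and the side view shows blue, yellow, orange and green stacked at (125,500). The white cast is untouched at (508,450), and the gripper is clear. Handing in.

```bash
python3 -c "
from rig import close_job
print(close_job())"
```

```text
the job is handed in; nothing more can be done
None
```

I set the plate, green cast, bite and yellow cast in that order, centred over the seat with their fronts to the incisal table. I then swung the bow shut until it stopped level, left the white cast untouched, and handed the job in at about 47 s; no verdict came back.

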